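# Find the pitch leaf that fits the press spindle

## Robot

A 7-joint arm with a two-finger parallel gripper is mounted at the origin on the work surface. World frame = base frame: x ahead of the robot, y to its left, z up, the work surface at z = 0. Lengths are in m, angles in rad, forces in N, time in s.
With the tool pointing down it reaches from about 0.4 to 0.85 m from the base axis. Payload 10.4 kg.
Tool frame: the origin (TCP) lies between the finger pads; the fingertips stand manip.finger_overhang ahead of it and the grasp point (between the pads) lies 11 mm behind it (manip.finger_overhang is the distance from the TCP to the fingertips, in m); x points along the fingers, z is the direction in which the jaws open and shut, and the axes are right-handed (so a half turn about x gives the same grasp; the last joint's range is limited). The gripper opens to 85 mm and grips with 20 to 120 N. Pads are 22 mm wide; open, the fingers measure 114 mm over their backs; the gripper's body (76 mm by 85 mm) begins 54 mm behind the grasp point. The pads swing forward as they close: fully open they stand 13 mm farther back than shut.
Start: joints at [1.237, 0.332, -0.065, 1.46, 0.022, 1.35, -0.088], TCP at [0.191, -0.595, 0.239] pointing down, gripper open.
Joint ranges: [-2.6, 2.6], [-0.5, 2.12], [-1.47, 1.34], [0.16, 2.42], [-1.27, 4.41], [0.06, 2.06], [-2.6, 2.6]. Speed limits (rad/s): [2.22, 2.22, 2.79, 2.79, 3.14, 3.14, 3.14].

## Interface

Orientations are given as a unit quaternion [x, y, z, w].
In Python, from workcell import get_obs, camera, workorder, manip gives the robot as it stands. The module is installed in compiled form; this text tells all that it offers.
- The arm moves only by the tool play_rows, never from a script. Its argument "increments" is text: rows parted by semicolons, each of 4 numbers parted by spaces: the shift along the tool's x, y, z in m, then the turn about the tool's x in rad. A call has 1 to 20 rows; each row shifts and turns the pose as measured when the row begins, along the tool's axes as they then stand; what a row does not reach is not made up. A row lasts 1/10 s, in which the tool goes at most 50 mm and 8.59 degrees, less where a joint would pass 70% of its speed; a pose out of reach is approached as far as the arm can. A call is refused whole if a number of a shift passes 0.05 or a number of a turn 0.15, either way. A call with a gripper value outside its range is refused whole. "hand" is the gripper command: -1 is fully open, 1 is shut, values between are in proportion, set as the call begins (left out, the last holds). The fingers move at their own pace and stop on an object; "squeeze" is the grip in N (left out, the last holds). Time passes only in rows, so rows that do not move let the fingers close. It gives the time, the measured TCP pose, the force and the opening at its end, in the units of the state.
- get_obs(): the state, without advancing time (a new reading comes with each control period).
- camera(name): name is "scene" or "top" or "wrist"; returns a dict with "img" (384x512x3 uint8, blue, green, red), "fov_y" (degrees; the focal length in pixels is half the picture's height over the tangent of half this angle, whatever the lens; pixels are square), "cx", "cy" (the principal point, pixels), "distortion" ([k1, k2, p1, p2, k3] as OpenCV has them; the pictures are not rectified), "R" (3x3) and "t" (3): a world point X has camera coordinates R X + t; the wrist camera has in their place "tool_from_camera" (4x4, takes a point from camera to tool coordinates, whose origin is the TCP and whose axes are the tool frame's). Camera axes: x right, y down, z forward; pixel columns grow to the right and rows downward; lengths in m; the calibration is good to about 2 mm. A picture is of the moment at which its call begins: read the wrist's pose just before it. There is no depth.
- workorder.hand_in(): hands the job in, once; it reports no verdict.
The state is a dict: "clock": time; "joint_pos": joint angles; "joint_velocities": joint speeds; "tau": joint torques, N m; "position": TCP position; "ee_rot": TCP orientation; "ft_force": force on the tool from outside, world axes, zero at the start; "torque": the same for the moment, N m; "grip_width": opening from 0.0 (shut) to 1.0 (fully open).
Only numpy, scipy, OpenCV 4.12 (cv2) and the standard library are available. Lean on these libraries where they do the work, as an engineer would, in place of code of your own. Each camera call takes 0.05 s, during which the arm holds its last target.

## Task

Find which of the three pitch-comb leaves fits the thread of the press spindle lying between the yellow guide cheeks, by meshing them with it teeth down, leaf by leaf, pressing only gently (a few newtons). Leave the leaf that seats fully home standing meshed in that thread between the cheeks and let go of it, with the other two standing in slots of the blue rack; do not disturb the other kitchen things.

Things in the scene. Friction and masses are not known exactly. Their poses are not given: they have to be found in the camera images.
- leaf_a: one of three loose pitch-comb leaves (pitch 12, 14 and 16 mm; which has which is not recorded): upright aluminium plate 8 mm thick (x), 100 long (y), coarse 5 mm deep teeth along the middle of its lower edge, red tab on top, 85 mm high in all, 0.12 kg. Origin: middle of the plate at tooth-tip level, at a tooth. Plate solid from 5 mm up. Starts upright in a rack slot.
- leaf_b: one of three loose pitch-comb leaves (pitch 12, 14 and 16 mm; which has which is not recorded): upright aluminium plate 8 mm thick (x), 100 long (y), coarse 5 mm deep teeth along the middle of its lower edge, red tab on top, 85 mm high in all, 0.12 kg. Origin: middle of the plate at tooth-tip level, at a tooth. Plate solid from 5 mm up. Starts upright in a rack slot.
- leaf_c: one of three loose pitch-comb leaves (pitch 12, 14 and 16 mm; which has which is not recorded): upright aluminium plate 8 mm thick (x), 100 long (y), coarse 5 mm deep teeth along the middle of its lower edge, red tab on top, 85 mm high in all, 0.12 kg. Origin: middle of the plate at tooth-tip level, at a tooth. Plate solid from 5 mm up. Starts upright in a rack slot.
- tab_a (a point): centre of the red grip tab of leaf_a, 66 mm above the leaf's origin; the tab is 12 mm thick (leaf x), 34 mm long (leaf y) and reaches from 23 mm below to 19 mm above this point
- tab_b (a point): centre of the red grip tab of leaf_b, 66 mm above the leaf's origin; the tab is 12 mm thick (leaf x), 34 mm long (leaf y) and reaches from 23 mm below to 19 mm above this point
- tab_c (a point): centre of the red grip tab of leaf_c, 66 mm above the leaf's origin; the tab is 12 mm thick (leaf x), 34 mm long (leaf y) and reaches from 23 mm below to 19 mm above this point
- rack: blue fixed rack, 190 (x) by 124 (y) by 57 mm high, with three slots along its y, one for each leaf. Origin: centre of its underside. Slots centred at x = -60, 0, +60 mm, y = 0; floors 20 mm up, slots 30 mm deep plus a flared mouth, 14 mm wide, 105 mm long: a leaf has 3 mm play each side and 2.5 mm each end.
- stand: fixed white measuring stand, base 200 (x) by 190 (y) mm; three coarse-threaded steel press spindles, 40 mm in diameter, lie on it along its y, 60 mm apart. Origin: centre of its underside. The spindle to measure is the one between the yellow cheeks, at x = -60 mm, nearest the robot; the others are spares.
- bay (a point): on the crest line (top) of the spindle to measure, 60 mm above the table, midway between the two pairs of yellow cheeks; axes as the stand's. Its thread (pitch 12, 14 or 16 mm, ridges 6 mm high, crests 2 mm wide, flanks 33 to 46 degrees off vertical) starts at a different place along y every time, not measured: find it by feel or by eye.
- home (a point): where a fitting leaf's origin comes to lie when fully home: 5 mm below bay (55 mm above the table), shifted along y by up to half a pitch either way; the roots between its teeth then rest on the crests. The right leaf has 0.8 mm play along y each way; a wrong one stops at least 2.5 mm higher wherever it is tried. Up to 12 mm off along y is fine.
- cheek (a point): middle of one pair of yellow guide cheeks, 48 mm along the stand's y from bay, 14 mm above the crests; a like pair stands at -48 mm. Each is 20 mm long in y and leaves a slot 14 mm wide (x) for the plate, over the spindle's axis, from 3 to 25 mm above the crests, with a flared mouth up to 32 mm. The cheeks keep a released leaf upright.
- nut: loose brass spindle nut, ring 60 mm across and 24 mm high; a bystander, origin at the centre of its underside
- bowl: steel bowl, 170 mm across, 75 mm high; a bystander, origin at the centre of its underside
- jug: clear plastic measuring jug with a handle, 90 mm across, 120 mm high; a bystander, origin at the centre of its underside
- bottle: green glass bottle, 68 mm across, 220 mm high; a bystander, origin at the centre of its underside
- brush: wooden-handled brush lying on the table; a bystander, origin at the centre of its underside
- spatula: orange-handled spatula lying on the table; a bystander, origin at the centre of its underside
Not all that is in view belongs to the job. Leave any green or turquoise look-alike of the leaf_c alone.

How it is judged:
By the outcome, as a careful person would: the job done as asked, in the order asked, and still so for the second after the job is handed in, with the robot touching nothing.
It also fails if it takes over 72 s, if anything falls off the work surface, if the arm or the gripper's body presses on something with over 40 N, if the wrist force passes 120 N, or if a joint passes its speed limit or range.

## Working session

There is one attempt and no reset: what is moved stays moved. The work goes in short steps, Python scripts to look and compute and a tool call to move; the robot and the scene stay as the last step left them, time stands still between calls to the robot, and variables do not carry over. Pictures are saved under pics/ and viewed, and the job is handed in when it is done.

Besides the shell and the picture viewer there is one more tool, called after "Emit:" as a command line: name --argument value ..., lists and objects as JSON in quotes. play_rows: Moves the arm, as the interface text tells. Its arguments: {"type":"object","properties":{"increments":{"type":"string"},"hand":{"type":"number"},"squeeze":{"type":"number"}},"required":["increments"]}

```bash
mkdir -p pics; ls
cat > h.py <<'E'
import numpy as np, cv2
from workcell import get_obs, camera, workorder, manip
def K(c):
    h,w=c["img"].shape[:2]; f=h/2/np.tan(np.radians(c["fov_y"])/2)
    return np.array([[f,0,c["cx"]],[0,f,c["cy"]],[0,0,1.]])
def save(c,n,crop=None,s=1):
    im=c["img"]
    if crop: x0,y0,x1,y1=crop; im=im[y0:y1,x0:x1]
    cv2.imwrite("pics/"+n,cv2.resize(im,None,fx=s,fy=s,interpolation=cv2.INTER_CUBIC))
E
python3 - <<'E'
from h import *
import pickle
print(get_obs(), manip.finger_overhang)
for n in("scene","top","wrist"):
    c=camera(n); save(c,n+"0.png",None,1.5); pickle.dump((c,get_obs()),open(n+"0.pkl","wb"))
    print({k:v for k,v in c.items() if k!="img"})
E
```

```text
pics
{'clock': 0.0, 'joint_pos': array([ 1.23735915,  0.33288978, -0.06470378,  1.46101324,  0.02162411,
        1.34990827, -0.08855361]), 'joint_velocities': array([ 0.00024376,  0.00052412,  0.00030393,  0.0003366 , -0.0001967 ,
        0.00048147,  0.00120121]), 'tau': array([-1.18848020e-04, -6.25440860e+01,  4.94519121e-02, -3.91611958e+01,
        1.63180690e-02,  9.99002892e-03,  2.59409381e-05]), 'position': array([ 0.19102572, -0.59467276,  0.23847043]), 'ee_rot': array([ 0.41687191,  0.5718194 , -0.41629371,  0.57091149]), 'ft_force': array([ 0.2295353 , -0.94846245, -0.02279523]), 'torque': array([-0.01344182,  0.02302331,  0.03930098]), 'grip_width': 1.0006920139302926} 0.008
{'fov_y': 50.704860819093064, 'cx': 253.53495068373311, 'cy': 189.43810042569476, 'distortion': array([-0.03992697,  0.        ,  0.        ,  0.        ,  0.        ]), 'R': array([[ 0.40612472,  0.9137853 ,  0.00769026],
       [ 0.61600226, -0.26754193, -0.74092006],
       [-0.67498439,  0.30564317, -0.6715492 ]]), 't': array([-0.23234982, -0.24741201,  1.52229667])}
{'fov_y': 47.96817933343608,
[... 168 characters left out ...]
5819, -0.00494459],
       [-0.97710851, -0.01989393, -0.21180934],
       [ 0.21165976,  0.00936983, -0.9772985 ]]), 't': array([-0.0105255 ,  0.54226707,  1.35233778])}
{'fov_y': 61.997818698236046, 'cx': 258.1073013475569, 'cy': 188.6211736046727, 'distortion': array([-0.04199098,  0.        ,  0.        ,  0.        ,  0.        ]), 'tool_from_camera': array([[ 3.06322152e-04, -2.58739157e-01,  9.65947180e-01,
        -1.34436403e-01],
       [ 8.16039984e-04, -9.65946839e-01, -2.58739324e-01,
         6.55069905e-02],
       [ 9.99999620e-01,  8.67509108e-04, -8.47494165e-05,
         3.97990543e-04],
       [ 0.00000000e+00,  0.00000000e+00,  0.00000000e+00,
         1.00000000e+00]])}
```

View pics/scene0.png

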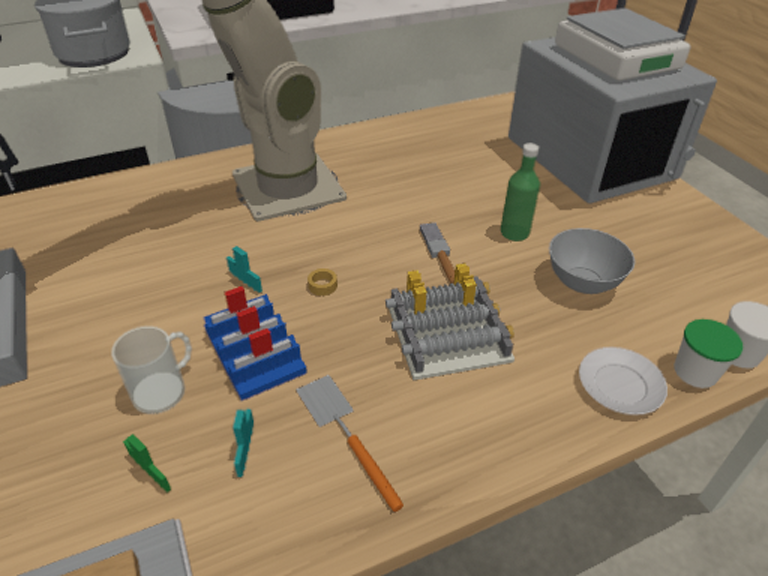

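View pics/top0.png

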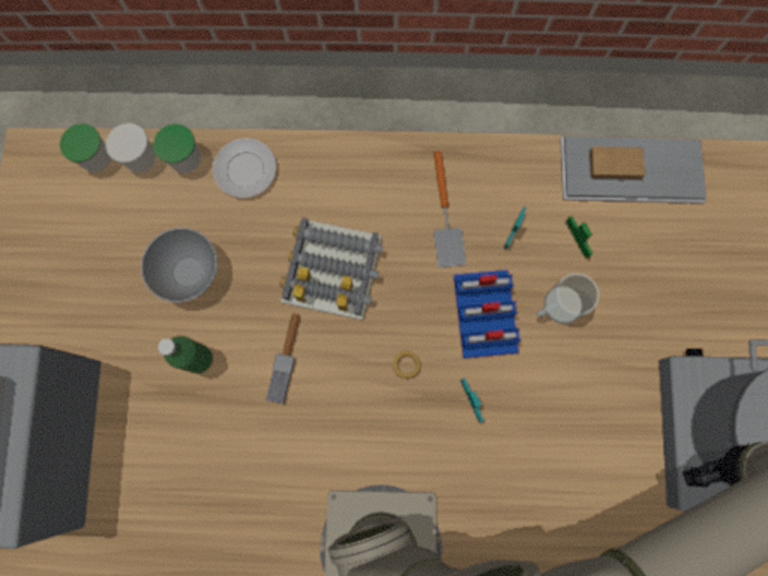

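View pics/wrist0.png

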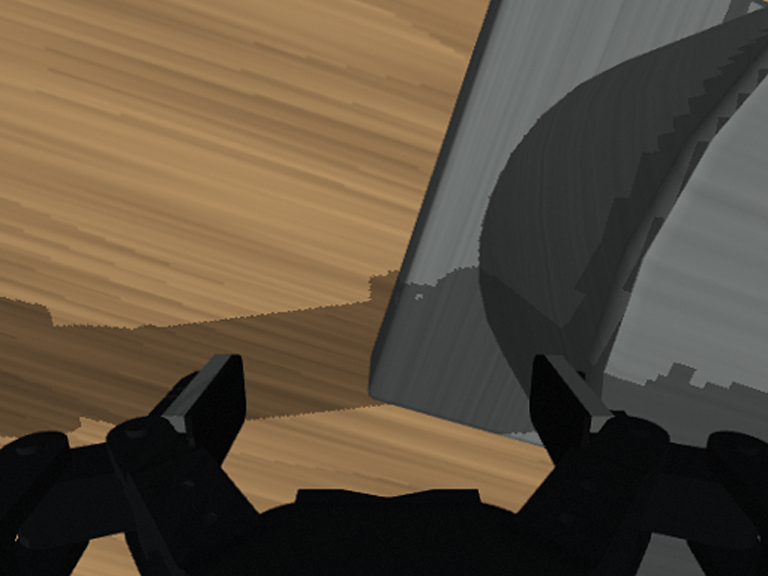

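The three red-tabbed leaves are in the blue rack: top view (494,335), (490,308) and (487,281), at 1.5x scale. The green and turquoise look-alikes lie loose at (472,400), (516,228) and (580,236), and I'll leave those alone. Next I'll enlarge both areas.

Run:
```python
from h import *
import pickle
for n,cr,nm in(("top",(295,172,355,244),"tr"),("top",(182,140,262,218),"ts"),("scene",(130,180,210,270),"sr"),("scene",(250,170,350,256),"ss")):
    c,_=pickle.load(open(n+"0.pkl","rb")); 
    save(c,nm+".png",cr,8 if nm!="ss" else 7)
```

```text
(no output)
```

View pics/tr.png

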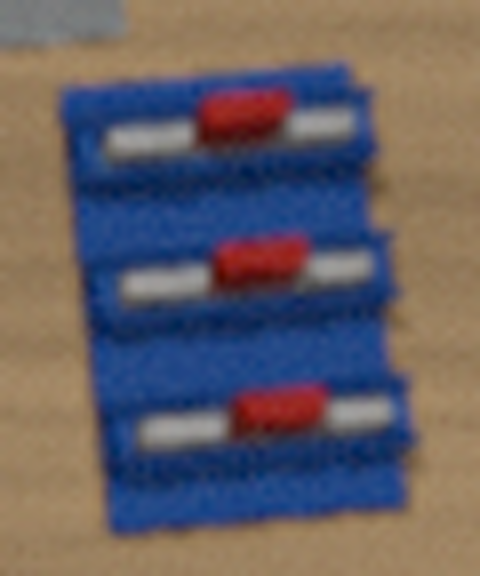

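View pics/ts.png

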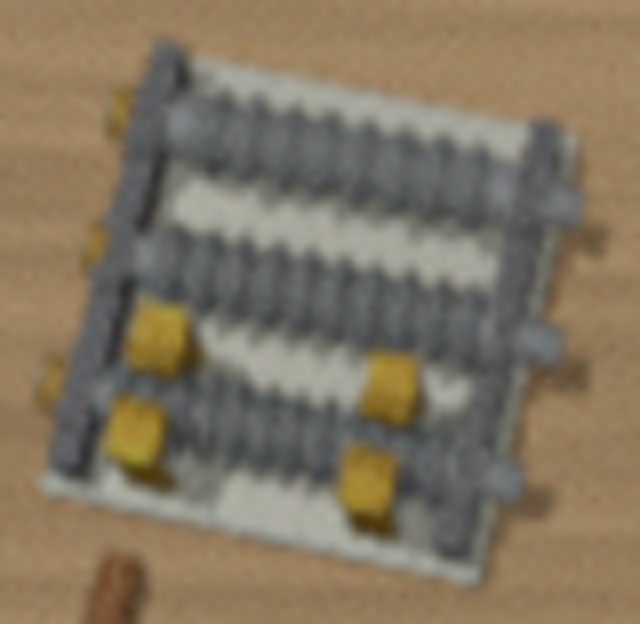

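View pics/sr.png

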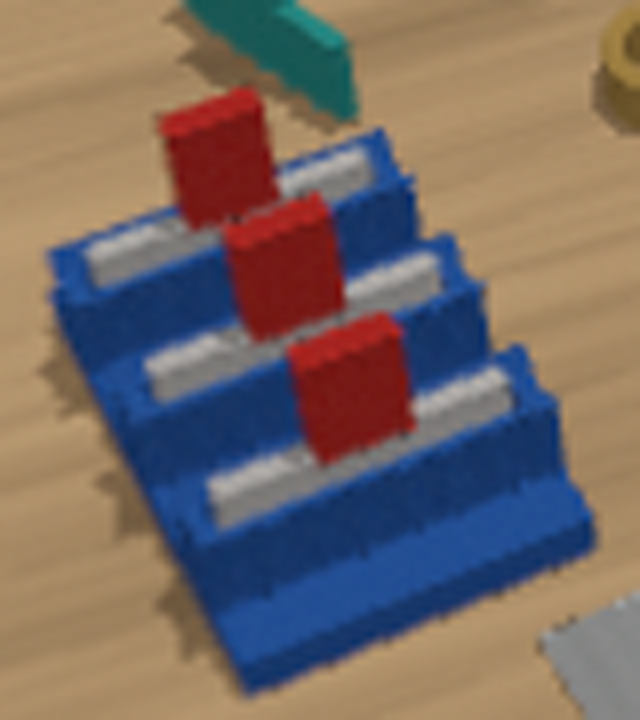

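View pics/ss.png

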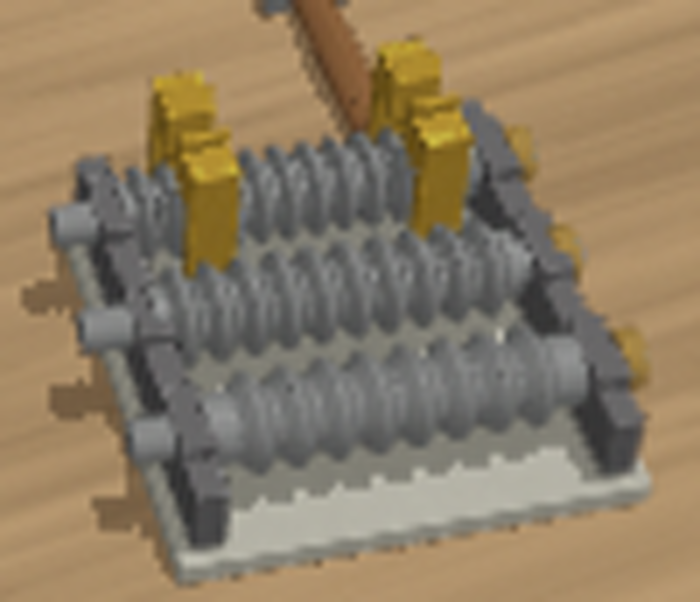

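```bash
cat >> h.py <<'E'
import pickle
def ray(c,uv):
    p=cv2.undistortPoints(np.array([[uv]],float),K(c),c["distortion"])[0,0]
    R,t=c["R"],c["t"]; return -R.T@t, R.T@np.array([p[0],p[1],1.])
def onz(c,uv,z):
    C,d=ray(c,uv); return C+d*(z-C[2])/d[2]
def tri(cs,uvs):
    A=np.zeros((3,3));b=np.zeros(3);L=[]
    for c,u in zip(cs,uvs):
        C,d=ray(c,u); d=d/np.linalg.norm(d);P=np.eye(3)-np.outer(d,d);A+=P;b+=P@C;L.append((P,C))
    X=np.linalg.solve(A,b); return X,[np.linalg.norm(P@(X-C)) for P,C in L]
def proj(c,X):
    r,_=cv2.Rodrigues(c["R"]); return cv2.projectPoints(np.atleast_2d(X).astype(float),r,c["t"],K(c),c["distortion"])[0][:,0]
def wristcam():
    o=get_obs(); c=camera("wrist")
    return addpose(c,o)
def addpose(c,o):
    from scipy.spatial.transform import Rotation as Ro
    T=np.eye(4);T[:3,:3]=Ro.from_quat(o["ee_rot"]).as_matrix();T[:3,3]=o["position"]
    W=np.linalg.inv(T@c["tool_from_camera"]);c["R"]=W[:3,:3];c["t"]=W[:3,3];return c
E
python3 - <<'E'
from h import *
top=pickle.load(open("top0.pkl","rb"))[0];sc=pickle.load(open("scene0.pkl","rb"))[0]
np.set_printoptions(precision=4,suppress=True)
f=lambda o,s,p:((p[0]+.5)/s-.5+o[0],(p[1]+.5)/s-.5+o[1])
T=lambda p:f((295,172),8,p);TS=lambda p:f((182,140),8,p);S=lambda p:f((130,180),8,p);SS=lambda p:f((250,170),7,p)
for a,b in [((245,103),(345,337)),((262,250),(277,220)),((282,400),(212,112))]:
    print("tab",*tri([top,sc],[T(a),S(b)]), onz(top,T(a),.105),onz(sc,S(b),.105))
for p in[(62,90),(350,65),(112,532),(405,508)]: print("rack",onz(top,T(p),.02))
for p in[(250,692),(595,550)]: print("rack s",onz(sc,S(p),.0))
for p in[(45,490),(475,580),(578,135),(190,55)]: print("stand",onz(top,TS(p),.008))
for p in[(178,580),(650,492)]: print("stand s",onz(sc,SS(p),.0))
# cheek tops z=.092
for p in [(160,325),(138,420),(395,370),(370,465)]: print("cheek",onz(top,TS(p),.092))
for p in [(183,88),(212,150),(408,55),(440,112)]: print("cheek s",onz(sc,SS(p),.092))
o=get_obs()
from scipy.spatial.transform import Rotation as Ro
print(Ro.from_quat(o["ee_rot"]).as_matrix())
E
```

```text
tab [ 0.5644 -0.2173  0.1057] [np.float64(0.00018547952548431037), np.float64(0.00018547952548438417)] [ 0.5645 -0.2176  0.105 ] [ 0.5638 -0.217   0.105 ]
tab [ 0.5052 -0.2233  0.1054] [np.float64(0.0001453713511010805), np.float64(0.0001453713511010576)] [ 0.5053 -0.2235  0.105 ] [ 0.5048 -0.2231  0.105 ]
tab [ 0.446  -0.2302  0.1051] [np.float64(0.0003325592545282328), np.float64(0.0003325592545282459)] [ 0.4459 -0.2306  0.105 ] [ 0.446  -0.2299  0.105 ]
rack [ 0.5891 -0.1534  0.02  ]
rack [ 0.6025 -0.2754  0.02  ]
rack [ 0.4027 -0.1738  0.02  ]
rack [ 0.4149 -0.2947  0.02  ]
rack s [ 0.6015 -0.2726  0.    ]
rack s [ 0.5899 -0.1525  0.    ]
stand [0.5215 0.2344 0.008 ]
stand [0.4868 0.0514 0.008 ]
stand [0.6822 0.0127 0.008 ]
stand [0.7152 0.182  0.008 ]
stand s [0.6782 0.0149 0.    ]
stand s [0.7131 0.2028 0.    ]
cheek [0.5736 0.1773 0.092 ]
cheek [0.5344 0.1842 0.092 ]
cheek [0.557  0.0822 0.092 ]
cheek [0.518  0.0908 0.092 ]
cheek s [0.5186 0.0912 0.092 ]
cheek s [0.5563 0.0853 0.092 ]
cheek s [0.5368 0.1844 0.092 ]
cheek s [0.5724 0.1788 0.092 ]
[[-0.0004  0.9521  0.3059]
 [ 0.001   0.3059 -0.9521]
 [-1.     -0.0001 -0.001 ]]
```

```bash
cat >> h.py <<'E'
def yawof(o):
    from scipy.spatial.transform import Rotation as Ro
    z=Ro.from_quat(o["ee_rot"]).as_matrix()[:,2]; return np.arctan2(z[1],z[0])
def plan(tgt,yaw_deg,n):
    o=get_obs(); p=o["position"]; y=yawof(o)
    d=np.array(tgt)-p; dy=(np.radians(yaw_deg)-y+np.pi)%(2*np.pi)-np.pi
    rows=[]
    for k in range(n):
        a=y+dy*k/n; zt=np.array([np.cos(a),np.sin(a),0]);yt=np.array([-np.sin(a),np.cos(a),0]); s=d/n
        rows.append("%.4f %.4f %.4f %.3f"%(-s[2],s@yt,s@zt,-dy/n))
    print("t",round(o["clock"],2),"pos",p,"yaw",np.degrees(y),"dist",np.linalg.norm(d)); print("; ".join(rows))
E
python3 -c "
from h import *
plan((.505,-.223,.22),6.2,13)"
```

```text
t 0.15 pos [ 0.19104973 -0.59481568  0.2387255 ] yaw -72.18931795153976 dist 0.4869931347979783
0.0014 0.0317 -0.0198 -0.105; 0.0014 0.0336 -0.0164 -0.105; 0.0014 0.0352 -0.0128 -0.105; 0.0014 0.0363 -0.0090 -0.105; 0.0014 0.0371 -0.0051 -0.105; 0.0014 0.0374 -0.0012 -0.105; 0.0014 0.0373 0.0027 -0.105; 0.0014 0.0368 0.0066 -0.105; 0.0014 0.0359 0.0105 -0.105; 0.0014 0.0346 0.0142 -0.105; 0.0014 0.0330 0.0177 -0.105; 0.0014 0.0309 0.0211 -0.105; 0.0014 0.0285 0.0242 -0.105
```

Emit:
play_rows --increments "0.001 0.032 -0.020 -0.105; 0.001 0.034 -0.016 -0.105; 0.001 0.035 -0.013 -0.105; 0.001 0.036 -0.009 -0.105; 0.001 0.037 -0.005 -0.105; 0.001 0.037 -0.001 -0.105; 0.001 0.037 0.003 -0.105; 0.001 0.037 0.007 -0.105; 0.001 0.036 0.010 -0.105; 0.001 0.035 0.014 -0.105; 0.001 0.033 0.018 -0.105; 0.001 0.031 0.021 -0.105; 0.001 0.029 0.024 -0.105; 0 0 0 0" --hand 0 --squeeze 25

```text
clock: 1.55
position: [0.5055, -0.2009, 0.2213]
ee_rot: [-0.054, 0.707, 0.058, 0.703]
ft_force: [-0.3, 0.1, 0.0]
grip_width: 0.501
```

Run:
```python
from h import *
plan((.505,-.223,.22),6.2,3)
c=wristcam(); pickle.dump((c,get_obs()),open("w1.pkl","wb")); save(c,"w1.png",None,1.5); print(get_obs()["ft_force"],get_obs()["grip_width"])
```

```text
t 1.55 pos [ 0.50552022 -0.20093225  0.22127302] yaw 9.07735197002643 dist 0.022110560490748013
0.0004 -0.0072 -0.0013 0.017; 0.0004 -0.0073 -0.0012 0.017; 0.0004 -0.0073 -0.0011 0.017
[-0.39444596 -0.51584113 -0.57369437] 0.5014309707455061
```

View pics/w1.png

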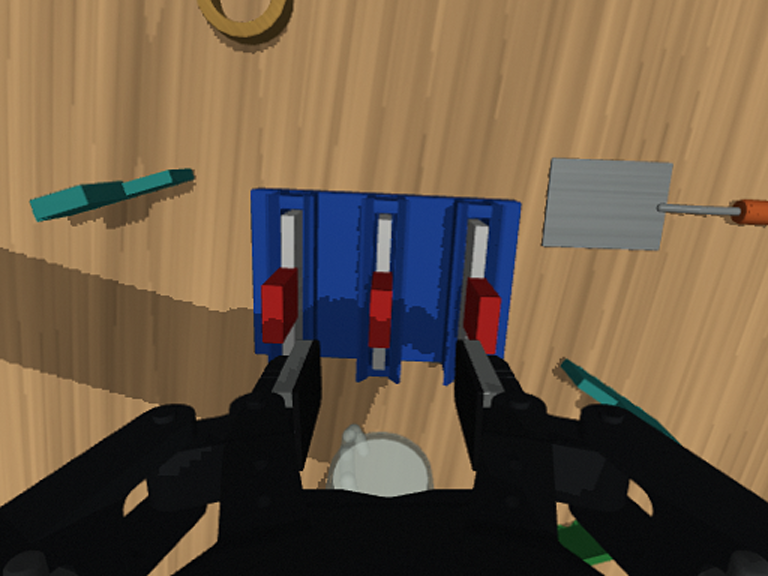

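Run:
```python
from h import *
c,_=pickle.load(open("w1.pkl","rb")); save(c,"w1c.png",(160,120,360,260),4)
```

```text
(no output)
```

View pics/w1c.png

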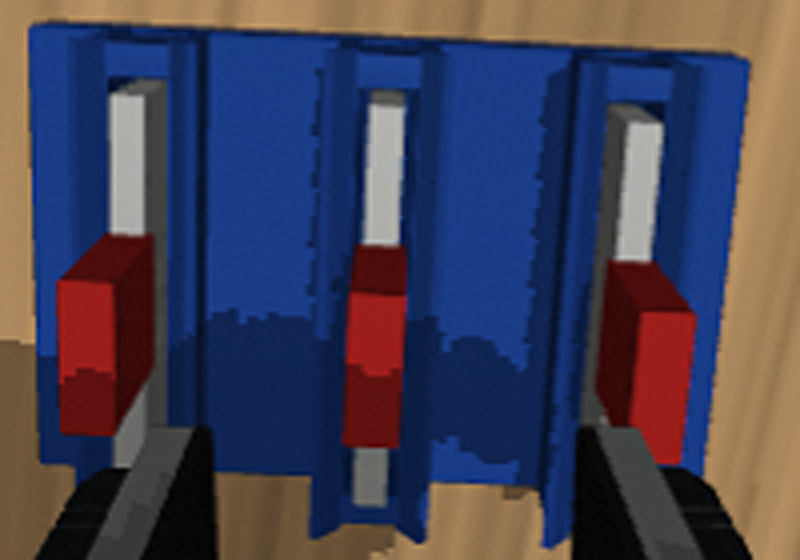

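Run:
```python
from h import *
c,_=pickle.load(open("w1.pkl","rb"))
f=lambda p:((p[0]+.5)/4-.5+160,(p[1]+.5)/4-.5+120)
for n,ps in dict(L=[(60,279),(116,282),(116,433),(61,432)],M=[(352,292),(406,294),(400,446),(343,445)],R=[(640,310),(695,312),(684,462)]).items():
    P=np.array([onz(c,f(p),.105)[:2] for p in ps]); print(n,P.mean(0),np.linalg.norm(P[1]-P[0]),np.linalg.norm(P[2]-P[1]),np.degrees(np.arctan2(-(P[1]-P[2])[0],(P[1]-P[2])[1])))
print(onz(c,f((663,387)),.105))
```

```text
L [ 0.44576054 -0.22991236] 0.011464094524078459 0.0329786903749765 5.883506122977309
M [ 0.50492   -0.2231153] 0.011012215438086332 0.03324798182095373 7.087096682642737
R [ 0.56555469 -0.21156069] 0.011330199355099138 0.03308107991108017 8.611436926464341
[ 0.5646136  -0.21716017  0.105     ]
```

Emit:
play_rows --increments "0.001 -0.009 -0.002 0.016; 0 -0.007 -0.001 0.016; 0.02 -0.005 0 0.016; 0.03 0 0 0; 0.02 0 0 0; 0 0 0 0"

```text
clock: 2.2
position: [0.4992, -0.2373, 0.148]
ee_rot: [-0.029, 0.709, 0.028, 0.704]
ft_force: [0.4, -0.6, 0.7]
grip_width: 0.505
```

Run:
```python
from h import *
plan((.505,-.2232,.078),6.3,3)
```

```text
t 2.2 pos [ 0.49922529 -0.23725213  0.14798195] yaw 4.583913584389555 dist 0.0716120304608613
0.0233 0.0045 0.0023 -0.010; 0.0233 0.0045 0.0023 -0.010; 0.0233 0.0045 0.0024 -0.010
```

Emit:
play_rows --increments "0 0.007 0.003 -0.015; 0 0.005 0.002 -0.010; 0 0.002 0.001 -0.005; 0 0 0 0; 0 0 0 0"

```text
clock: 2.7
position: [0.5052, -0.2243, 0.1519]
ee_rot: [-0.039, 0.707, 0.037, 0.705]
ft_force: [-0.1, -0.6, -0.0]
grip_width: 0.499
```

Run:
```python
from h import *
plan((.505,-.2232,.078),6.3,3)
print(get_obs()["joint_velocities"])
```

```text
t 2.7 pos [ 0.50516543 -0.22432748  0.15190471] yaw 6.178558152434109 dist 0.07391349860951328
0.0246 0.0004 -0.0000 -0.001; 0.0246 0.0004 -0.0000 -0.001; 0.0246 0.0004 -0.0000 -0.001
[-0.00200737 -0.00662795 -0.00447167 -0.00385437 -0.00240474  0.00474367
 -0.00063516]
```

Emit:
play_rows --increments "0.025 0.001 0 0; 0.025 0 0 0; 0.015 0 0 0; 0.007 0 0 0; 0.002 0 0 0; 0 0 0 0"

```text
clock: 3.3
position: [0.5071, -0.2247, 0.0787]
ee_rot: [-0.04, 0.706, 0.036, 0.707]
ft_force: [-0.2, -0.3, 1.1]
grip_width: 0.5
```

Emit:
play_rows --increments "0 0 0 0; 0 0 0 0; 0 0 0 0" --hand 1 --squeeze 30

```text
clock: 3.6
position: [0.5077, -0.2252, 0.0804]
ee_rot: [-0.041, 0.705, 0.035, 0.707]
ft_force: [-1.1, -0.4, -2.0]
grip_width: 0.133
```

```bash
cat >> h.py <<'E'
def st():
    from scipy.spatial.transform import Rotation as Ro
    np.set_printoptions(precision=4,suppress=True)
    o=get_obs(); R=Ro.from_quat(o["ee_rot"]).as_matrix()
    print("t %.2f"%o["clock"],o["position"],"yaw %.2f"%np.degrees(yawof(o)),"xdown",R[:,0],"zt",R[:,2],"F",o["ft_force"],"T",o["torque"],"g %.3f"%o["grip_width"])
E
python3 -c "
from h import *
st()"
```

```text
t 3.60 [ 0.5077 -0.2252  0.0804] yaw 6.15 xdown [ 0.0031 -0.0079 -1.    ] zt [0.9942 0.1071 0.0023] F [-1.1284 -0.422  -1.9602] T [-0.0182  0.3857  0.087 ] g 0.133
```

Emit:
play_rows --increments "-0.015 0 0 0; -0.025 0 0 0; -0.03 0 0 0; -0.025 0 0 0; -0.01 0 0 0; -0.003 0 0 0; 0 0 0 0"

```text
clock: 4.3
position: [0.5079, -0.2237, 0.1976]
ee_rot: [-0.041, 0.704, 0.035, 0.708]
ft_force: [0.7, -0.1, -1.1]
grip_width: 0.136
```

```bash
python3 -c "
from h import *
st();plan((.546,.134,.19),-10.5,10)"
```

```text
t 4.30 [ 0.5079 -0.2237  0.1976] yaw 6.20 xdown [ 0.0065 -0.0088 -0.9999] zt [0.9941 0.1081 0.0056] F [ 0.671  -0.1394 -1.1359] T [ 0.0372 -0.0039  0.0476] g 0.136
t 4.3 pos [ 0.5079 -0.2237  0.1976] yaw 6.204653013147652 dist 0.3598044662169532
0.0008 0.0351 0.0077 0.029; 0.0008 0.0354 0.0066 0.029; 0.0008 0.0355 0.0056 0.029; 0.0008 0.0357 0.0046 0.029; 0.0008 0.0358 0.0035 0.029; 0.0008 0.0359 0.0025 0.029; 0.0008 0.0359 0.0014 0.029; 0.0008 0.0360 0.0004 0.029; 0.0008 0.0360 -0.0007 0.029; 0.0008 0.0359 -0.0017 0.029
```

Emit:
play_rows --increments "0 0.02 0.005 0.02; 0 0.035 0.007 0.03; 0 0.036 0.006 0.03; 0 0.036 0.005 0.03; 0 0.036 0.004 0.03; 0 0.036 0.003 0.03; 0 0.036 0.002 0.03; 0 0.036 0.001 0.03; 0 0.034 0 0.03; 0 0.025 0 0.02; 0 0.014 0 0.01; 0 0.006 0 0; 0 0 0 0; 0 0 0 0"

```text
clock: 5.7
position: [0.5458, 0.1368, 0.1771]
ee_rot: [0.067, 0.71, -0.072, 0.697]
ft_force: [0.7, -1.3, -0.6]
grip_width: 0.138
```

Run:
```python
from h import *
st();plan((.546,.134,.19),-10.5,4)
c=wristcam(); pickle.dump((c,get_obs()),open("w2.pkl","wb")); save(c,"w2.png",None,1.5)
c=camera("scene"); pickle.dump((c,get_obs()),open("s2.pkl","wb")); save(c,"s2.png",(230,90,360,200),6)
```

```text
t 5.70 [0.5458 0.1368 0.1771] yaw -11.28 xdown [-0.0181 -0.0061 -0.9998] zt [ 0.9805 -0.1956 -0.0166] F [ 0.6513 -1.2955 -0.5643] T [-0.0609 -0.0765 -0.0516] g 0.138
t 5.7 pos [0.5458 0.1368 0.1771] yaw -11.281852190664457 dist 0.013168735036731225
-0.0032 -0.0007 0.0002 -0.003; -0.0032 -0.0007 0.0002 -0.003; -0.0032 -0.0007 0.0002 -0.003; -0.0032 -0.0007 0.0002 -0.003
```

View pics/w2.png

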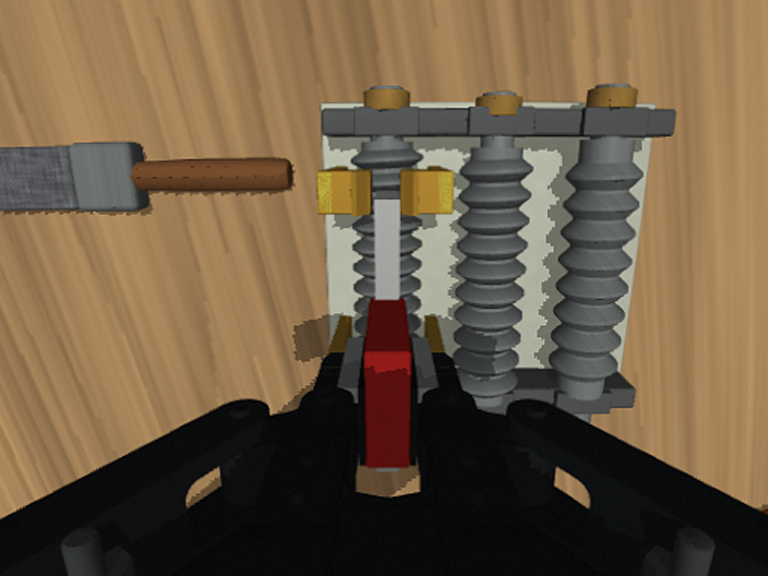

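View pics/s2.png

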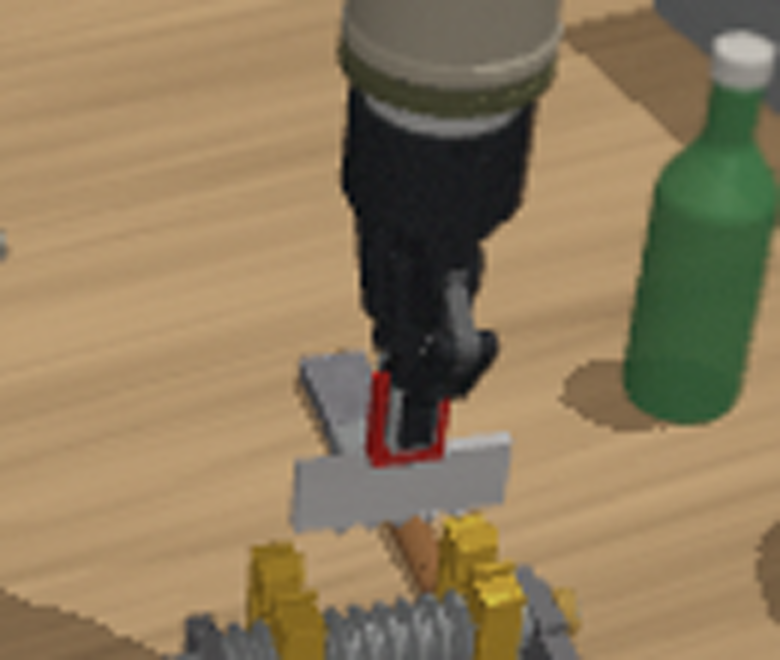

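Run:
```python
from h import *
c,_=pickle.load(open("w2.pkl","rb")); save(c,"w2c.png",(205,80,305,225),5)
c,_=pickle.load(open("s2.pkl","rb")); save(c,"s2c.png",(275,155,320,182),16)
```

```text
(no output)
```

View pics/w2c.png

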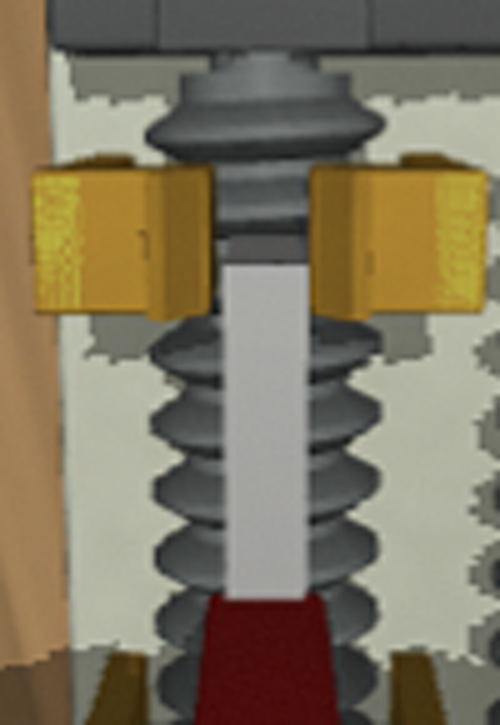

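View pics/s2c.png

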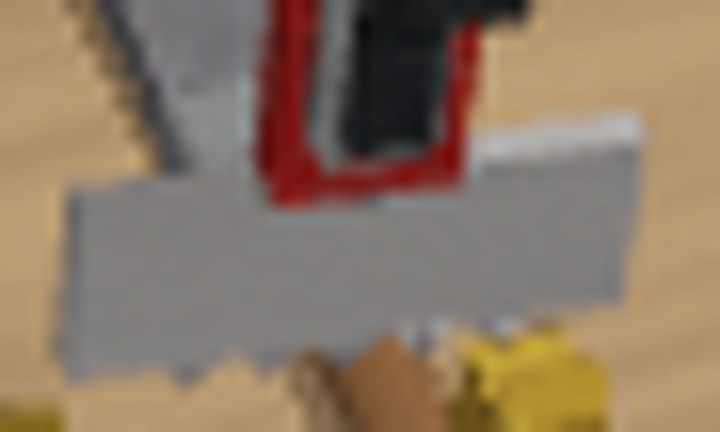

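Run:
```python
from h import *
np.set_printoptions(precision=4,suppress=True)
c,_=pickle.load(open("w2.pkl","rb"))
f=lambda p:((p[0]+.5)/5-.5+205,(p[1]+.5)/5-.5+80)
u=np.array([np.sin(np.radians(10.5)),np.cos(np.radians(10.5))]); v=np.array([u[1],-u[0]]); bay=np.array([.546,.1343])
for S in([(150,130),(150,352),(150,420),(155,487),(157,552),(158,615),(160,675)],[(383,125),(380,340),(380,412),(380,480),(378,548),(376,610),(374,672)]):
    q=np.array([onz(c,f(p),.04)[:2]-bay for p in S]); print((q@u)*1e3,np.diff(q@u)*1e3,(q@v)*1e3)
# cheek slot edges, cheek tops z .092: inner flare
for p in[(34,172),(210,168),(310,168),(487,172)]:
    q=onz(c,f(p),.092)[:2]-bay; print("cheek",q@u*1e3,q@v*1e3)
for p in[(225,265),(307,265),(228,597),(305,599)]:
    print("plate top",onz(c,f(p),.1771-.0604+.0435))
```

```text
[ 64.6792  27.8746  16.0828   4.1954  -7.5926 -19.2746 -30.6502] [-36.8046 -11.7918 -11.8874 -11.788  -11.682  -11.3756] [-21.1189 -22.2747 -22.6517 -22.1606 -22.1799 -22.3695 -22.3672]
[ 64.9968  29.517   17.0962   5.0938  -7.1844 -18.6355 -30.3442] [-35.4798 -12.4208 -12.0024 -12.2782 -11.4511 -11.7087] [17.2389 16.9195 16.9868 17.0549 16.7759 16.4869 16.194 ]
cheek 60.221784544964265 -32.3316124984193
cheek 60.41661404022088 -8.668114324041868
cheek 60.25219350252471 4.712034324614888
cheek 59.478490917542196 28.36343187058447
plate top [0.552  0.1883 0.1602]
plate top [0.5595 0.1868 0.1602]
plate top [0.5457 0.1563 0.1602]
plate top [0.5532 0.1547 0.1602]
```

Between the cheeks the crests are about 11.9 mm apart, so the spindle is the 12 mm one by eye. I'll still check it by feel. The valleys are at u ≈ -1.4 and +10.6, and this leaf sits at u ≈ 4.2, so I'll move it -5.6 mm along tool y and lower it.

Emit:
play_rows --increments "0 -0.003 0 -0.008; 0.01 -0.002 0 -0.006; 0.015 -0.001 0 0; 0.013 0 0 0; 0.006 0 0 0; 0.002 0 0 0; 0 0 0 0"

```text
clock: 6.5
position: [0.5434, 0.1263, 0.1262]
ee_rot: [0.063, 0.71, -0.069, 0.698]
ft_force: [-0.3, 0.5, -1.6]
grip_width: 0.135
```

```bash
cat >> h.py <<'E'
u_=np.array([np.sin(np.radians(10.5)),np.cos(np.radians(10.5))]); v_=np.array([u_[1],-u_[0]]); bay_=np.array([.546,.1343])
def uv():
    o=get_obs(); d=o["position"][:2]-bay_; print("TCP u %.2f v %.2f mm, z %.2f"%(d@u_*1e3,d@v_*1e3,o["position"][2]*1e3)); st()
E
python3 -c "
from h import *
uv()"
```

```text
TCP u -8.31 v -1.07 mm, z 126.24
t 6.50 [0.5434 0.1263 0.1262] yaw -10.69 xdown [-0.0191 -0.0076 -0.9998] zt [ 0.9825 -0.1854 -0.0174] F [-0.2925  0.4523 -1.5678] T [ 0.0375 -0.0142 -0.05  ] g 0.135
```

Emit:
play_rows --increments "0 0.003 0 0; 0 0.001 0 0; 0 0 0 0; 0 0 0 0"

```text
clock: 6.9
position: [0.5449, 0.1314, 0.1273]
ee_rot: [0.063, 0.71, -0.069, 0.698]
ft_force: [0.3, -1.0, -2.2]
grip_width: 0.133
```

```bash
python3 -c "
from h import *
uv()"
```

```text
TCP u -3.09 v -0.53 mm, z 127.29
t 6.90 [0.5449 0.1314 0.1273] yaw -10.65 xdown [-0.0173 -0.007  -0.9998] zt [ 0.9827 -0.1847 -0.0158] F [ 0.3306 -0.973  -2.156 ] T [ 0.0291 -0.0468  0.0161] g 0.133
```

Emit:
play_rows --increments "0.002 0 0 0; 0.002 0 0 0; 0.001 0 0 0; 0 0 0 0"

```text
clock: 7.3
position: [0.545, 0.1313, 0.1222]
ee_rot: [0.063, 0.71, -0.069, 0.698]
ft_force: [0.3, 0.1, -0.8]
grip_width: 0.135
```

```bash
python3 -c "
from h import *
uv()"
```

```text
TCP u -3.18 v -0.43 mm, z 122.20
t 7.30 [0.545  0.1313 0.1222] yaw -10.65 xdown [-0.0167 -0.0071 -0.9998] zt [ 0.9827 -0.1848 -0.0151] F [ 0.3462  0.067  -0.8222] T [ 0.0369 -0.0218  0.0096] g 0.135
```

Emit:
play_rows --increments "0.002 0 0 0; 0.001 0 0 0; 0.001 0 0 0; 0.001 0 0 0; 0 0 0 0"

```text
clock: 7.8
position: [0.5453, 0.1314, 0.1196]
ee_rot: [0.062, 0.709, -0.069, 0.699]
ft_force: [-1.4, -0.4, 0.4]
grip_width: 0.136
```

```bash
python3 -c "
from h import *
uv()"
```

```text
TCP u -2.95 v -0.21 mm, z 119.61
t 7.80 [0.5453 0.1314 0.1196] yaw -10.65 xdown [-0.0156 -0.008  -0.9998] zt [ 0.9827 -0.1848 -0.0139] F [-1.3809 -0.3777  0.4429] T [-0.1341  0.395   0.0779] g 0.136
```

Emit:
play_rows --increments "0.001 0 0 0; 0.001 0 0 0; 0.001 0 0 0"

```text
clock: 8.1
position: [0.5455, 0.1315, 0.1192]
ee_rot: [0.062, 0.709, -0.069, 0.699]
ft_force: [-5.9, -1.5, 12.8]
grip_width: 0.136
```

```bash
python3 -c "
from h import *
uv()"
```

```text
TCP u -2.80 v 0.03 mm, z 119.21
t 8.10 [0.5455 0.1315 0.1192] yaw -10.66 xdown [-0.0145 -0.009  -0.9999] zt [ 0.9827 -0.185  -0.0126] F [-5.899  -1.5    12.7722] T [-0.4756  1.6199  0.1122] g 0.136
```

Emit:
play_rows --increments "-0.0012 0.0 0 0; -0.0003 0.002 0 0; 0 0.001 0 0; 0 0 0 0"

```text
clock: 8.5
position: [0.5461, 0.1347, 0.1202]
ee_rot: [0.062, 0.709, -0.069, 0.699]
ft_force: [-0.4, -0.7, 0.9]
grip_width: 0.137
```

```bash
python3 -c "
from h import *
uv()"
```

```text
TCP u 0.36 v 0.03 mm, z 120.21
t 8.50 [0.5461 0.1347 0.1202] yaw -10.67 xdown [-0.0146 -0.009  -0.9999] zt [ 0.9826 -0.1851 -0.0126] F [-0.357  -0.7404  0.8628] T [-0.0957 -0.0153 -0.0303] g 0.137
```

Now I'll probe down gently at u = 0.4.

Emit:
play_rows --increments "0.0007 0 0 0; 0.0007 0 0 0; 0.0007 0 0 0"

```text
clock: 8.8
position: [0.5463, 0.1347, 0.1199]
ee_rot: [0.062, 0.709, -0.07, 0.699]
ft_force: [-4.2, -2.4, 9.4]
grip_width: 0.136
```

```bash
python3 -c "
from h import *
uv()"
```

```text
TCP u 0.45 v 0.24 mm, z 119.86
t 8.80 [0.5463 0.1347 0.1199] yaw -10.69 xdown [-0.0142 -0.0097 -0.9999] zt [ 0.9826 -0.1855 -0.0121] F [-4.1501 -2.4212  9.4062] T [-0.3015  1.1755 -0.0137] g 0.136
```

Emit:
play_rows --increments "-0.001 0 0 0; -0.0005 0 0 0; 0 0 0 0"

```text
clock: 9.1
position: [0.5462, 0.1348, 0.1211]
ee_rot: [0.062, 0.709, -0.07, 0.699]
ft_force: [0.4, 0.6, -1.4]
grip_width: 0.135
```

Run:
```python
from h import *
uv()
c=wristcam(); pickle.dump((c,get_obs()),open("w3.pkl","wb")); save(c,"w3.png",(190,60,330,240),4)
c=camera("scene"); pickle.dump((c,get_obs()),open("s3.pkl","wb")); save(c,"s3.png",(260,140,340,200),10)
```

```text
TCP u 0.50 v 0.06 mm, z 121.12
t 9.10 [0.5462 0.1348 0.1211] yaw -10.68 xdown [-0.0145 -0.0095 -0.9998] zt [ 0.9826 -0.1854 -0.0125] F [ 0.4485  0.6047 -1.371 ] T [ 0.0116  0.0163 -0.0421] g 0.135
```

View pics/w3.png

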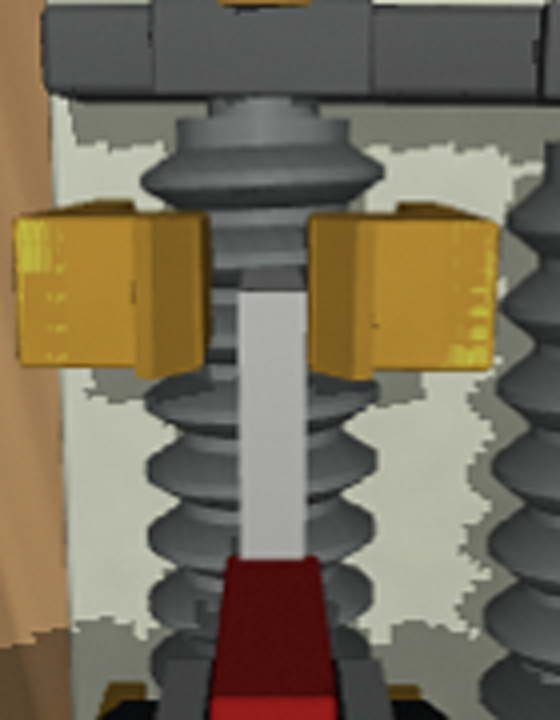

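View pics/s3.png

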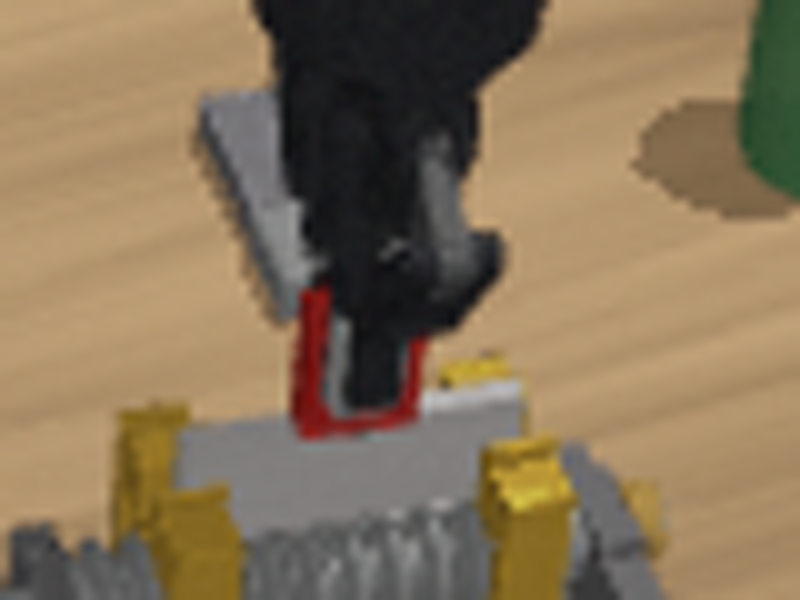

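The plate sits about 1.6 mm to the right of the slot middle and close to the right cheek, so I'll shift it -1.5 mm in tool z and probe again.

Emit:
play_rows --increments "0 -0.001 -0.001 0; 0 -0.0005 0 0; 0 0 0 0"

```text
clock: 9.5
position: [0.5448, 0.1333, 0.1208]
ee_rot: [0.062, 0.709, -0.07, 0.699]
ft_force: [-1.2, 0.4, -1.6]
grip_width: 0.136
```

```bash
python3 -c "
from h import *
uv()"
```

```text
TCP u -1.23 v -0.95 mm, z 120.85
t 9.50 [0.5448 0.1333 0.1208] yaw -10.69 xdown [-0.0146 -0.0095 -0.9998] zt [ 0.9826 -0.1854 -0.0126] F [-1.1823  0.3509 -1.5557] T [-0.0009 -0.0119 -0.0233] g 0.136
```

Emit:
play_rows --increments "0.0007 0 -0.0005 0; 0.0007 0 0 0; 0.0006 0 0 0"

```text
clock: 9.8
position: [0.5448, 0.1333, 0.1199]
ee_rot: [0.062, 0.708, -0.07, 0.7]
ft_force: [-3.7, -1.9, 7.4]
grip_width: 0.138
```

```bash
python3 -c "
from h import *
uv()"
```

```text
TCP u -1.22 v -1.04 mm, z 119.93
t 9.80 [0.5448 0.1333 0.1199] yaw -10.71 xdown [-0.0135 -0.0098 -0.9999] zt [ 0.9825 -0.1857 -0.0114] F [-3.6555 -1.8958  7.3849] T [-0.2127  0.8104  0.1126] g 0.138
```

Emit:
play_rows --increments "0.0002 -0.001 0 0; 0.0003 -0.0005 0 0; 0.0003 0 0 0"

```text
clock: 10.1
position: [0.5447, 0.1328, 0.12]
ee_rot: [0.062, 0.708, -0.069, 0.7]
ft_force: [-1.7, -1.1, 4.1]
grip_width: 0.135
```

```bash
python3 -c "
from h import *
uv()"
```

```text
TCP u -1.69 v -0.98 mm, z 119.97
t 10.10 [0.5447 0.1328 0.12  ] yaw -10.66 xdown [-0.0123 -0.0085 -0.9999] zt [ 0.9827 -0.185  -0.0105] F [-1.7332 -1.0666  4.1127] T [0.0746 0.3903 0.0411] g 0.135
```

Emit:
play_rows --increments "0.0003 -0.001 0 0; 0.0003 -0.0005 0 0; 0.0003 0 0 0"

```text
clock: 10.4
position: [0.5448, 0.1325, 0.1197]
ee_rot: [0.063, 0.708, -0.068, 0.7]
ft_force: [-1.2, 0.3, 7.1]
grip_width: 0.133
```

```bash
python3 -c "
from h import *
uv()"
```

```text
TCP u -2.02 v -0.89 mm, z 119.74
t 10.40 [0.5448 0.1325 0.1197] yaw -10.62 xdown [-0.011  -0.0069 -0.9999] zt [ 0.9828 -0.1842 -0.0096] F [-1.164   0.2921  7.0947] T [0.2919 0.513  0.0705] g 0.133
```

Emit:
play_rows --increments "-0.0003 -0.0015 0 0; 0 -0.001 0 0; 0.0003 0 0 0; 0.0005 0 0 0; 0.0005 0 0 0"

```text
clock: 10.9
position: [0.5446, 0.1302, 0.1195]
ee_rot: [0.063, 0.707, -0.068, 0.701]
ft_force: [-2.3, 1.2, 8.4]
grip_width: 0.135
```

```bash
python3 -c "
from h import *
uv()"
```

```text
TCP u -4.33 v -0.59 mm, z 119.53
t 10.90 [0.5446 0.1302 0.1195] yaw -10.61 xdown [-0.0099 -0.0068 -0.9999] zt [ 0.9829 -0.1842 -0.0085] F [-2.264   1.1978  8.3556] T [ 0.0831  0.6462 -0.05  ] g 0.135
```

Emit:
play_rows --increments "-0.0003 -0.0015 0 0; 0 -0.001 0 0; 0.0003 0 0 0; 0.0005 0 0 0; 0.0005 0 0 0"

```text
clock: 11.4
position: [0.5446, 0.1276, 0.1197]
ee_rot: [0.063, 0.707, -0.068, 0.701]
ft_force: [-3.0, 1.9, 8.7]
grip_width: 0.135
```

```bash
python3 -c "
from h import *
uv()"
```

```text
TCP u -6.87 v -0.19 mm, z 119.71
t 11.40 [0.5446 0.1276 0.1197] yaw -10.63 xdown [-0.0089 -0.007  -0.9999] zt [ 0.9828 -0.1845 -0.0074] F [-2.9586  1.8588  8.7126] T [ 0.0767  0.8065 -0.0949] g 0.135
```

Contact stayed at 119.5–119.9 mm over more than 7 mm of slide, with no drop. That leaves the leaf about 4 mm above home at every point tried, so the middle leaf doesn't fit. I'll take it back to its slot.

Emit:
play_rows --increments "-0.005 0 -0.001 0; -0.015 0 -0.001 0; -0.03 0 0 0; -0.025 0 0 0; -0.01 0 0 0; 0 0 0 0"

```text
clock: 12.0
position: [0.5418, 0.1264, 0.2083]
ee_rot: [0.062, 0.708, -0.07, 0.7]
ft_force: [-0.2, -0.1, -0.9]
grip_width: 0.133
```

```bash
python3 -c "
from h import *
uv();plan((.5045,-.2258,.20),6.3,10)
c=camera('scene'); pickle.dump((c,get_obs()),open('s4.pkl','wb')); save(c,'s4.png',(265,115,330,180),10)
"
```

```text
TCP u -8.56 v -2.72 mm, z 208.25
t 12.00 [0.5418 0.1264 0.2083] yaw -10.71 xdown [-0.013  -0.0098 -0.9999] zt [ 0.9825 -0.1858 -0.011 ] F [-0.1944 -0.1333 -0.8787] T [-0.0026 -0.0065 -0.0089] g 0.133
t 12.0 pos [0.5418 0.1264 0.2083] yaw -10.705845788386007 dist 0.3542438771309824
0.0008 -0.0353 0.0029 -0.030; 0.0008 -0.0354 0.0018 -0.030; 0.0008 -0.0354 0.0008 -0.030; 0.0008 -0.0354 -0.0003 -0.030; 0.0008 -0.0354 -0.0013 -0.030; 0.0008 -0.0353 -0.0024 -0.030; 0.0008 -0.0352 -0.0034 -0.030; 0.0008 -0.0351 -0.0045 -0.030; 0.0008 -0.0350 -0.0055 -0.030; 0.0008 -0.0348 -0.0065 -0.030
```

View pics/s4.png

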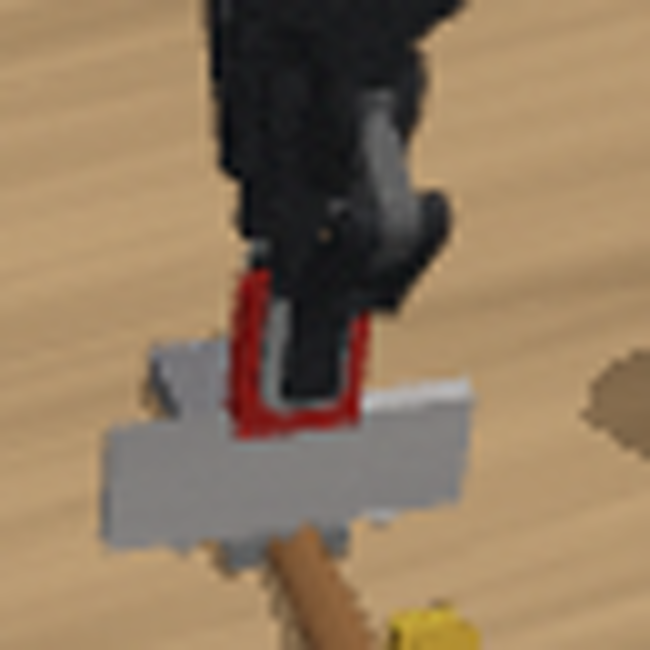

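Emit:
play_rows --increments "0 -0.02 0.002 -0.02; 0 -0.035 0.002 -0.03; 0 -0.036 0.001 -0.03; 0 -0.036 0 -0.03; 0 -0.036 -0.001 -0.03; 0 -0.036 -0.002 -0.03; 0 -0.036 -0.003 -0.03; 0 -0.036 -0.004 -0.03; 0 -0.034 -0.005 -0.03; 0 -0.022 -0.004 -0.025; 0 -0.012 -0.003 -0.01; 0 -0.005 -0.001 0; 0 0 0 0; 0 0 0 0"

```text
clock: 13.45
position: [0.4962, -0.2302, 0.192]
ee_rot: [-0.043, 0.72, 0.043, 0.692]
ft_force: [-0.2, 0.2, -1.3]
grip_width: 0.134
```

```bash
python3 -c "
from h import *
st();plan((.5045,-.2258,.10),6.3,4)"
```

```text
t 13.45 [ 0.4962 -0.2302  0.192 ] yaw 6.99 xdown [-0.0395 -0.0028 -0.9992] zt [ 0.9918  0.1217 -0.0395] F [-0.1719  0.1987 -1.2668] T [ 0.0488 -0.0952  0.0669] g 0.134
t 13.45 pos [ 0.4962 -0.2302  0.192 ] yaw 6.993336562828336 dist 0.09244054506997376
0.0230 0.0008 0.0022 0.003; 0.0230 0.0008 0.0022 0.003; 0.0230 0.0008 0.0022 0.003; 0.0230 0.0009 0.0022 0.003
```

```bash
cat >> h.py <<'E'
def rel(tgt,yaw_deg=None):
    from scipy.spatial.transform import Rotation as Ro
    o=get_obs(); R=Ro.from_quat(o["ee_rot"]).as_matrix()
    print("tool shift mm",R.T@(np.array(tgt)-o["position"])*1e3, "turn %.3f"%(-(np.radians(yaw_deg)-yawof(o))) if yaw_deg is not None else "")
def leafat(z0=.0604,dy=.002):
    from scipy.spatial.transform import Rotation as Ro
    o=get_obs(); R=Ro.from_quat(o["ee_rot"]).as_matrix()
    p=o["position"]+R@np.array([z0,dy,0]); print("leaf origin",p); return p
E
echo
```

Emit:
play_rows --increments "0.005 0.001 0.004 0.003; 0.015 0.001 0.004 0.003; 0.015 0 0.002 0; 0.005 0 0 0; 0 0 0 0; 0 0 0 0"

```text
clock: 14.05
position: [0.5053, -0.2226, 0.1464]
ee_rot: [-0.042, 0.72, 0.043, 0.691]
ft_force: [0.3, -0.0, -0.2]
grip_width: 0.135
```

```bash
python3 -c "
from h import *
st();leafat();rel((.507,-.2256,.0815),6.3)"
```

```text
t 14.05 [ 0.5053 -0.2226  0.1464] yaw 6.92 xdown [-0.0412 -0.001  -0.9991] zt [ 0.9919  0.1205 -0.0411] F [ 0.2503 -0.0248 -0.1758] T [ 0.0049 -0.03   -0.0675] g 0.135
leaf origin [ 0.5026 -0.2206  0.0861]
tool shift mm [64.7835 -3.4715  3.9403] turn 0.011
```

Emit:
play_rows --increments "0.005 -0.0015 0.002 0.005; 0.015 -0.001 0.001 0.005; 0.020 0 0.001 0; 0.012 0 0 0; 0.006 0 0 0; 0.002 0 0 0; 0 0 0 0"

```text
clock: 14.75
position: [0.5077, -0.2259, 0.0826]
ee_rot: [-0.038, 0.72, 0.038, 0.692]
ft_force: [-1.1, -0.4, -0.6]
grip_width: 0.134
```

```bash
python3 -c "
from h import *
st();leafat();rel((.507,-.2256,.0815),6.3)"
```

```text
t 14.75 [ 0.5077 -0.2259  0.0826] yaw 6.19 xdown [-0.0396 -0.0021 -0.9992] zt [ 0.9934  0.1077 -0.0396] F [-1.0706 -0.3924 -0.5779] T [ 0.0136 -0.0406 -0.0331] g 0.134
leaf origin [ 0.5051 -0.2241  0.0223]
tool shift mm [ 1.1517  0.4184 -0.648 ] turn -0.002
```

Emit:
play_rows --increments "0.001 0 0 0; 0.001 0 0 0; 0 0 0 0"

```text
clock: 15.05
position: [0.5085, -0.2263, 0.0819]
ee_rot: [-0.038, 0.719, 0.038, 0.693]
ft_force: [0.1, 0.3, -2.3]
grip_width: 0.135
```

Emit:
play_rows --increments "0 0 0 0; 0 0 0 0; 0 0 0 0; -0.01 0 0 0; -0.02 0 0 0; -0.02 0 0 0; -0.005 0 0 0; 0 0 0 0" --hand 0

```text
clock: 15.85
position: [0.5116, -0.2262, 0.142]
ee_rot: [-0.039, 0.718, 0.037, 0.694]
ft_force: [-0.6, -0.3, -0.6]
grip_width: 0.5
```

Run:
```python
from h import *
st()
c=wristcam(); pickle.dump((c,get_obs()),open("w5.pkl","wb")); save(c,"w5.png",(140,100,360,280),3.5)
```

```text
t 15.85 [ 0.5116 -0.2262  0.142 ] yaw 6.19 xdown [-0.0349 -0.0042 -0.9994] zt [ 0.9936  0.1077 -0.0352] F [-0.6235 -0.3376 -0.5552] T [ 0.031  -0.076   0.0014] g 0.500
```

View pics/w5.png

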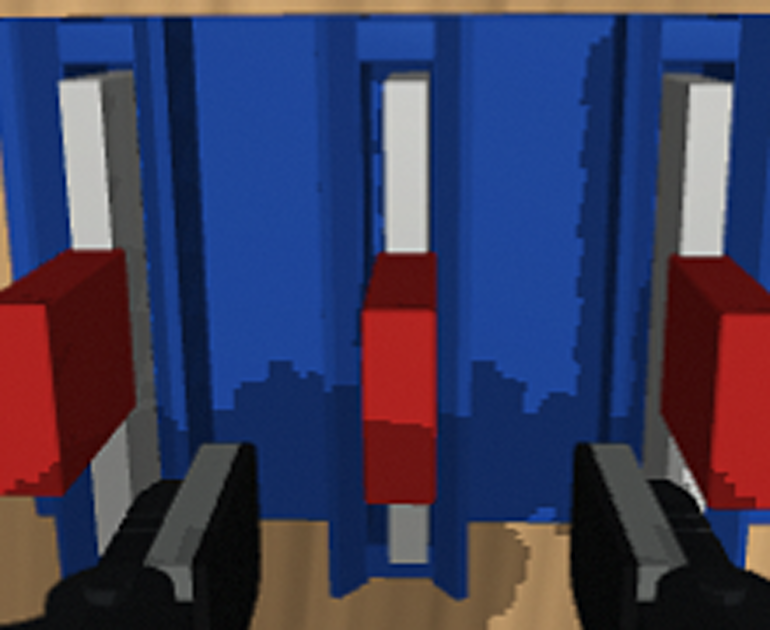

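The middle leaf stands cleanly in its slot. Next is the leaf in the far slot, with its tab at (0.5645, -0.2172).

```bash
python3 -c "
from h import *
rel((.5645,-.2172,.14),6.3)"
```

```text
tool shift mm [-0.24779159  3.15101468 53.65339488] turn -0.002
```

Emit:
play_rows --increments "0 0.001 0.012 0; 0 0.001 0.018 0; 0 0.001 0.012 0; 0 0 0.006 0; 0 0 0.002 0; 0 0 0 0; 0 0 0 0"

```text
clock: 16.6
position: [0.5626, -0.2163, 0.1352]
ee_rot: [-0.038, 0.72, 0.039, 0.692]
ft_force: [0.5, -0.5, 0.5]
grip_width: 0.499
```

```bash
python3 -c "
from h import *
st();rel((.5645,-.2172,.0785),6.3)"
```

```text
t 16.60 [ 0.5626 -0.2163  0.1352] yaw 6.21 xdown [-0.0408 -0.0015 -0.9992] zt [ 0.9933  0.1081 -0.0407] F [ 0.5239 -0.5432  0.5497] T [-0.0271 -0.0433  0.029 ] g 0.499
tool shift mm [56.596  -1.3075  4.0548] turn -0.002
```

Emit:
play_rows --increments "0.012 -0.001 0.003 0; 0.018 0 0.001 0; 0.015 0 0 0; 0.008 0 0 0; 0.003 0 0 0; 0 0 0 0"

```text
clock: 17.2
position: [0.563, -0.2183, 0.0748]
ee_rot: [-0.038, 0.721, 0.038, 0.691]
ft_force: [-0.0, -1.6, 0.4]
grip_width: 0.498
```

```bash
python3 -c "
from h import *
st();rel((.5645,-.2172,.0785),6.3)"
```

```text
t 17.20 [ 0.563  -0.2183  0.0748] yaw 6.10 xdown [-0.0417 -0.0024 -0.9991] zt [ 0.9935  0.1062 -0.0417] F [-0.0181 -1.5978  0.3739] T [-0.0134 -0.0426 -0.0268] g 0.498
tool shift mm [-3.803   0.9609  1.4164] turn -0.003
```

Emit:
play_rows --increments "-0.002 0.0005 0.001 0; -0.0005 0 0 0; 0 0 0 0"

```text
clock: 17.5
position: [0.565, -0.2179, 0.0788]
ee_rot: [-0.038, 0.72, 0.037, 0.692]
ft_force: [0.4, -0.1, -0.3]
grip_width: 0.497
```

Emit:
play_rows --increments "0 0 0 0; 0 0 0 0; 0 0 0 0" --hand 1 --squeeze 30

```text
clock: 17.8
position: [0.5656, -0.218, 0.0798]
ee_rot: [-0.038, 0.72, 0.037, 0.692]
ft_force: [0.7, -0.8, -1.4]
grip_width: 0.136
```

```bash
python3 -c "
from h import *
st()"
```

```text
t 17.80 [ 0.5656 -0.218   0.0798] yaw 6.10 xdown [-0.0382 -0.0037 -0.9993] zt [ 0.9936  0.1061 -0.0384] F [ 0.692  -0.8009 -1.4463] T [-0.0016 -0.105   0.0078] g 0.136
```

Emit:
play_rows --increments "-0.015 0 0 0; -0.025 0 0 0; -0.03 0 0 0; -0.03 0 0 0; -0.015 0 0 0; -0.005 0 0 0; 0 0 0 0"

```text
clock: 18.5
position: [0.5699, -0.2169, 0.209]
ee_rot: [-0.038, 0.719, 0.037, 0.692]
ft_force: [-0.1, -0.4, -1.2]
grip_width: 0.133
```

```bash
python3 -c "
from h import *
st();rel((.545,.127,.20),-10.6);plan((.545,.127,.20),-10.6,14)"
```

```text
t 18.50 [ 0.5699 -0.2169  0.209 ] yaw 6.15 xdown [-0.0379 -0.0034 -0.9993] zt [ 0.9935  0.107  -0.0381] F [-0.0796 -0.3795 -1.2203] T [-0.0417  0.0111  0.0412] g 0.133
tool shift mm [  8.8086 344.5563  12.3934] turn 0.292
t 18.5 pos [ 0.5699 -0.2169  0.209 ] yaw 6.146182191923273 dist 0.3448916486512572
0.0006 0.0246 0.0009 0.021; 0.0006 0.0246 0.0003 0.021; 0.0006 0.0246 -0.0002 0.021; 0.0006 0.0246 -0.0007 0.021; 0.0006 0.0246 -0.0012 0.021; 0.0006 0.0246 -0.0017 0.021; 0.0006 0.0245 -0.0022 0.021; 0.0006 0.0245 -0.0027 0.021; 0.0006 0.0244 -0.0032 0.021; 0.0006 0.0243 -0.0038 0.021; 0.0006 0.0243 -0.0043 0.021; 0.0006 0.0242 -0.0048 0.021; 0.0006 0.0241 -0.0053 0.021; 0.0006 0.0239 -0.0058 0.021
```

Emit:
play_rows --increments "0 0.010 0.001 0.01; 0 0.018 0.001 0.02; 0 0.024 0 0.022; 0 0.025 0 0.022; 0 0.025 -0.001 0.022; 0 0.025 -0.001 0.022; 0 0.025 -0.002 0.022; 0 0.025 -0.002 0.022; 0 0.025 -0.003 0.022; 0 0.025 -0.003 0.022; 0 0.025 -0.004 0.022; 0 0.024 -0.004 0.022; 0 0.024 -0.005 0.02; 0 0.020 -0.005 0.02; 0 0.014 -0.004 0.01; 0 0.009 -0.002 0.005; 0 0.005 -0.001 0; 0 0.002 0 0; 0 0 0 0; 0 0 0 0"

```text
clock: 20.5
position: [0.537, 0.1598, 0.1899]
ee_rot: [0.072, 0.727, -0.078, 0.678]
ft_force: [0.1, -0.2, -0.9]
grip_width: 0.138
```

```bash
python3 -c "
from h import *
uv();leafat(.0598,.0007)
"
```

```text
TCP u 23.44 v -13.50 mm, z 189.91
t 20.50 [0.537  0.1598 0.1899] yaw -12.19 xdown [-0.0703 -0.0004 -0.9975] zt [ 0.9752 -0.2106 -0.0687] F [ 0.1117 -0.1521 -0.8614] T [-0.0222 -0.1399 -0.0236] g 0.138
leaf origin [0.5329 0.1605 0.1303]
```

```bash
cat >> h.py <<'E'
def leafgoal(u,v,z,yaw=-10.5,z0=.0598,dy=.0007):
    from scipy.spatial.transform import Rotation as Ro
    o=get_obs(); R=Ro.from_quat(o["ee_rot"]).as_matrix()
    p=o["position"]+R@np.array([z0,dy,0]); q=bay_+u*u_/1e3+v*v_/1e3
    d=p[:2]-bay_; print("leaf u %.2f v %.2f z %.2f"%(d@u_*1e3,d@v_*1e3,p[2]*1e3))
    print("tool shift mm",R.T@(np.r_[q,z/1e3]-p)*1e3,"turn %.3f"%(-(np.radians(yaw)-yawof(o))))
E
python3 -c "
from h import *
leafgoal(-1.4,-1.5,105)"
```

```text
leaf u 23.34 v -17.61 z 130.25
tool shift mm [ 24.4038197  -23.88979814  18.52650002] turn -0.029
```

Emit:
play_rows --increments "0 -0.006 0.005 -0.01; 0.005 -0.006 0.005 -0.01; 0.008 -0.004 0.003 -0.005; 0.006 -0.002 0.002 0; 0.002 0 0.001 0; 0 0 0 0; 0 0 0 0"

```text
clock: 21.2
position: [0.549, 0.1337, 0.1653]
ee_rot: [0.064, 0.729, -0.07, 0.678]
ft_force: [-0.1, 0.5, -0.5]
grip_width: 0.134
```

Run:
```python
from h import *
uv();leafgoal(-1.4,-1.5,105)
c=wristcam(); pickle.dump((c,get_obs()),open("w6.pkl","wb")); save(c,"w6.png",(190,60,330,240),4)
```

```text
TCP u -0.01 v 3.06 mm, z 165.33
t 21.20 [0.549  0.1337 0.1653] yaw -10.88 xdown [-0.0713 -0.0013 -0.9975] zt [ 0.9796 -0.1883 -0.0698] F [-0.1121  0.546  -0.4617] T [ 0.0206 -0.0943 -0.0064] g 0.134
leaf u -0.16 v -1.11 z 105.67
tool shift mm [ 0.7173 -1.231  -0.3304] turn -0.007
```

View pics/w6.png

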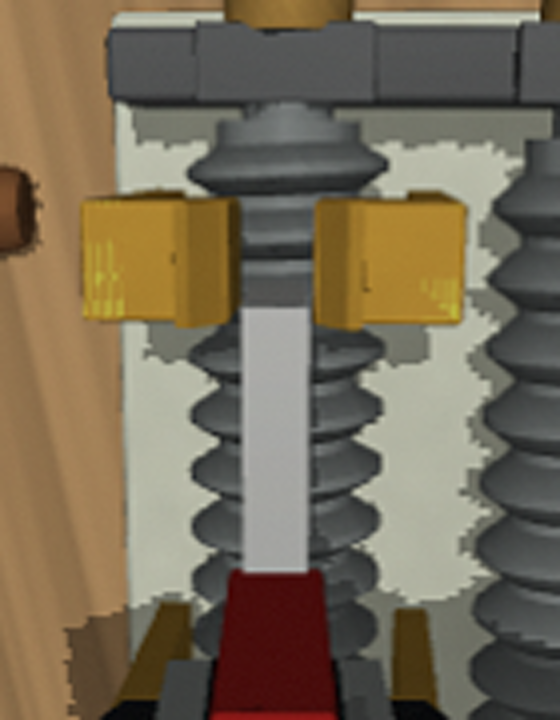

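Run:
```python
from h import *
np.set_printoptions(precision=2,suppress=True)
c,_=pickle.load(open("w6.pkl","rb"))
f=lambda p:((p[0]+.5)/4-.5+190,(p[1]+.5)/4-.5+60)
def q(p,z): d=onz(c,f(p),z)[:2]-bay_; return np.array([d@u_,d@v_])*1e3
for S in([(190,352),(192,412),(193,470),(194,527),(195,580),(195,638)],[(383,345),(381,407),(380,464),(379,521),(376,577),(372,635)]):
    a=np.array([q(p,.04) for p in S]);print(a[:,0],a[:,1])
for z in (.1487,): print("plate far end",q((243,307),z),q((310,307),z),"near tab",q((245,572),z),q((307,572),z))
print("tab front edge top",q((213,697),.1057+.085),q((334,695),.1057+.085),"tab far bottom edge",q((231,573),.1487),q((322,572),.1487))
for p in[(238,198),(316,198)]:print("cheek far inner",q(p,.092))
for p in[(178,325),(360,325),(82,322),(463,322)]:print("cheek near",q(p,.092))
```

```text
[ 28.24  15.77   3.42  -9.03 -20.89 -34.21] [-22.36 -22.24 -22.31 -22.39 -22.44 -22.75]
[ 29.85  17.12   5.14  -7.15 -19.54 -32.71] [16.93 16.73 16.72 16.72 16.29 15.65]
plate far end [49.89 -1.13] [49.91  6.72] near tab [17.27 -1.28] [17.4  6.4]
tab front edge top [19.08 -0.38] [19.56 10.73] tab far bottom edge [17.11 -3.03] [17.43  8.25]
cheek far inner [60.53 -7.06]
cheek far inner [60.48  5.26]
cheek near [ 40.46 -17.11]
cheek near [40.55 12.39]
cheek near [ 40.92 -32.91]
cheek near [41.1  28.84]
```

```bash
python3 -c "
from h import *
leafgoal(-1.9,-3.3,66)"
```

```text
leaf u -0.07 v -1.11 z 105.74
tool shift mm [39.81926312 -1.25775879  0.59942579] turn -0.007
```

Emit:
play_rows --increments "0.005 -0.001 0.001 -0.004; 0.01 0 0 0; 0.012 0 0 0; 0.008 0 0 0; 0.003 0 0 0; 0 0 0 0; 0 0 0 0"

```text
clock: 21.95
position: [0.5463, 0.1333, 0.1237]
ee_rot: [0.062, 0.729, -0.067, 0.678]
ft_force: [0.3, 0.1, -1.6]
grip_width: 0.138
```

```bash
python3 -c "
from h import *
st();leafgoal(-1.9,-3.3,62)"
```

```text
t 21.95 [0.5463 0.1333 0.1237] yaw -10.54 xdown [-0.0719 -0.0012 -0.9974] zt [ 0.9807 -0.1825 -0.0704] F [ 0.2952  0.0508 -1.6355] T [-0.001  -0.0845 -0.0082] g 0.138
leaf u -1.04 v -3.75 z 64.01
tool shift mm [ 1.9808 -0.8359  0.5954] turn -0.001
```

Emit:
play_rows --increments "0.001 -0.0006 0 0; 0.001 0 0 0; 0.001 0 0 0; 0.001 0 0 0; 0 0 0 0"

```text
clock: 22.45
position: [0.5466, 0.1328, 0.1204]
ee_rot: [0.062, 0.728, -0.067, 0.679]
ft_force: [-0.0, -0.7, -1.2]
grip_width: 0.131
```

```bash
python3 -c "
from h import *
st();leafgoal(-1.9,-3.3,62)"
```

```text
t 22.45 [0.5466 0.1328 0.1204] yaw -10.56 xdown [-0.07   -0.0009 -0.9975] zt [ 0.9808 -0.1828 -0.0687] F [-0.0386 -0.6821 -1.1825] T [ 0.0397 -0.084   0.022 ] g 0.131
leaf u -1.49 v -3.28 z 60.72
tool shift mm [-1.2709 -0.4295 -0.1044] turn -0.001
```

Emit:
play_rows --increments "0.0007 -0.0003 0 0; 0.0007 0 0 0; 0.0007 0 0 0; 0.0005 0 0 0"

```text
clock: 22.85
position: [0.5468, 0.1328, 0.1196]
ee_rot: [0.062, 0.728, -0.067, 0.68]
ft_force: [-2.1, -1.4, 5.9]
grip_width: 0.138
```

```bash
python3 -c "
from h import *
st();leafgoal(-1.9,-3.3,62)"
```

```text
t 22.85 [0.5468 0.1328 0.1196] yaw -10.55 xdown [-0.0686 -0.001  -0.9976] zt [ 0.9809 -0.1827 -0.0673] F [-2.1388 -1.3769  5.8577] T [-0.0717  0.654   0.0426] g 0.138
leaf u -1.45 v -2.93 z 59.91
tool shift mm [-2.0536 -0.4811 -0.507 ] turn -0.001
```

Emit:
play_rows --increments "-0.0005 -0.0008 -0.0003 0; 0 0 0 0; 0.0004 0 0 0; 0.0004 0 0 0; 0.0004 0 0 0"

```text
clock: 23.35
position: [0.5467, 0.132, 0.1198]
ee_rot: [0.062, 0.728, -0.067, 0.68]
ft_force: [-1.7, -1.4, 6.0]
grip_width: 0.135
```

```bash
python3 -c "
from h import *
st();leafgoal(-1.9,-3.3,62)"
```

```text
t 23.35 [0.5467 0.132  0.1198] yaw -10.56 xdown [-0.0676 -0.0011 -0.9977] zt [ 0.9809 -0.1829 -0.0663] F [-1.7475 -1.3695  6.0475] T [-0.036   0.5739  0.1028] g 0.135
leaf u -2.27 v -2.90 z 60.10
tool shift mm [-1.8745  0.348  -0.5258] turn -0.001
```

Emit:
play_rows --increments "-0.0005 -0.0008 -0.0003 0; 0 -0.0005 0 0; 0.0004 0 0 0; 0.0004 0 0 0; 0.0004 0 0 0"

```text
clock: 23.85
position: [0.5464, 0.1309, 0.1197]
ee_rot: [0.062, 0.727, -0.067, 0.68]
ft_force: [-2.1, -0.2, 6.6]
grip_width: 0.136
```

```bash
python3 -c "
from h import *
st();leafgoal(-1.9,-3.3,62)"
```

```text
t 23.85 [0.5464 0.1309 0.1197] yaw -10.56 xdown [-0.0668 -0.0007 -0.9978] zt [ 0.981  -0.1828 -0.0656] F [-2.0654 -0.2472  6.5976] T [0.0016 0.5734 0.0737] g 0.136
leaf u -3.34 v -2.94 z 60.05
tool shift mm [-1.9416  1.4156 -0.4845] turn -0.001
```

Emit:
play_rows --increments "-0.0006 -0.001 -0.0003 0; 0 -0.0008 0 0; 0.0005 0 0 0; 0.0005 0 0 0; 0.0004 0 0 0"

```text
clock: 24.35
position: [0.5457, 0.129, 0.1191]
ee_rot: [0.062, 0.727, -0.067, 0.68]
ft_force: [-1.7, -0.3, 5.9]
grip_width: 0.137
```

```bash
python3 -c "
from h import *
st();leafgoal(-1.9,-3.3,62)"
```

```text
t 24.35 [0.5457 0.129  0.1191] yaw -10.56 xdown [-0.0667 -0.0009 -0.9978] zt [ 0.9809 -0.183  -0.0654] F [-1.7238 -0.2649  5.8512] T [-0.1632  0.5711  0.0096] g 0.137
leaf u -5.34 v -3.21 z 59.46
tool shift mm [-2.5725  3.4085 -0.2642] turn -0.001
```

Emit:
play_rows --increments "-0.0006 -0.001 -0.0003 0; 0 -0.0008 0 0; 0.0005 0 0 0; 0.0005 0 0 0; 0.0004 0 0 0"

```text
clock: 24.85
position: [0.5453, 0.1274, 0.1193]
ee_rot: [0.062, 0.727, -0.067, 0.681]
ft_force: [-2.2, -0.5, 5.9]
grip_width: 0.134
```

```bash
python3 -c "
from h import *
st();leafgoal(-1.9,-3.3,62)"
```

```text
t 24.85 [0.5453 0.1274 0.1193] yaw -10.56 xdown [-0.066  -0.0008 -0.9978] zt [ 0.981  -0.1828 -0.0647] F [-2.1862 -0.4722  5.9065] T [-0.2028  0.5862  0.0224] g 0.134
leaf u -6.94 v -3.35 z 59.60
tool shift mm [-2.4664  5.0071 -0.1131] turn -0.001
```

No drop for this leaf either: 59.5–60.1 mm over 5.5 mm, which includes the valley I saw in the image. It doesn't fit, so I'll take it back to the far slot.

Emit:
play_rows --increments "-0.008 0 0 0; -0.018 0 0.001 0; -0.03 0 0.002 0; -0.025 0 0.001 0; -0.01 0 0 0; 0 0 0 0"

```text
clock: 25.45
position: [0.5545, 0.1261, 0.2125]
ee_rot: [0.062, 0.728, -0.068, 0.679]
ft_force: [0.3, -0.3, -1.3]
grip_width: 0.135
```

```bash
python3 -c "
from h import *
st();rel((.5645,-.218,.20),6.2);plan((.567,-.218,.20),6.2,10)"
```

```text
t 25.45 [0.5545 0.1261 0.2125] yaw -10.55 xdown [-0.0693 -0.0016 -0.9976] zt [ 0.9808 -0.1827 -0.0679] F [ 0.2509 -0.2928 -1.2871] T [-0.0499 -0.1213 -0.0474] g 0.135
tool shift mm [  12.3175 -336.2915   73.5627] turn -0.292
t 25.45 pos [0.5545 0.1261 0.2125] yaw -10.552717476549917 dist 0.34454552343291767
0.0012 -0.0336 0.0075 -0.029; 0.0012 -0.0338 0.0065 -0.029; 0.0012 -0.0340 0.0056 -0.029; 0.0012 -0.0341 0.0046 -0.029; 0.0012 -0.0342 0.0036 -0.029; 0.0012 -0.0343 0.0026 -0.029; 0.0012 -0.0344 0.0016 -0.029; 0.0012 -0.0344 0.0005 -0.029; 0.0012 -0.0344 -0.0005 -0.029; 0.0012 -0.0344 -0.0015 -0.029
```

Emit:
play_rows --increments "0 -0.020 0.004 0; 0 -0.034 0.008 0; 0 -0.035 0.008 0; 0 -0.035 0.008 0; 0 -0.035 0.008 0; 0 -0.035 0.008 0; 0 -0.035 0.008 0; 0 -0.035 0.008 0; 0 -0.033 0.008 0; 0 -0.020 0.005 0; 0 -0.010 0.002 0; 0 -0.003 0 0; 0 0 0 0"

```text
clock: 26.75
position: [0.561, -0.2222, 0.1937]
ee_rot: [0.061, 0.735, -0.065, 0.672]
ft_force: [-0.9, 0.4, -1.6]
grip_width: 0.136
```

```bash
python3 -c "
from h import *
st();rel((.567,-.218,.20),6.2)"
```

```text
t 26.75 [ 0.561  -0.2222  0.1937] yaw -10.24 xdown [-0.09    0.0028 -0.9959] zt [ 0.9802 -0.177  -0.0891] F [-0.9127  0.3671 -1.622 ] T [ 0.0071 -0.0853  0.0004] g 0.136
tool shift mm [-6.7703  5.1363  4.597 ] turn -0.287
```

Emit:
play_rows --increments "0 0.002 0.002 -0.1; 0 0.002 0.002 -0.1; 0 0 0.001 -0.08; 0 0 0 0; 0 0 0 0"

```text
clock: 27.25
position: [0.5674, -0.2099, 0.1928]
ee_rot: [-0.039, 0.737, 0.046, 0.673]
ft_force: [-0.1, -0.0, -0.0]
grip_width: 0.133
```

```bash
cat >> h.py <<'E'
def leafto(t,yaw,z0=.0598,dy=.0007):
    from scipy.spatial.transform import Rotation as Ro
    o=get_obs(); R=Ro.from_quat(o["ee_rot"]).as_matrix()
    p=o["position"]+R@np.array([z0,dy,0]); print("leaf",p,"tool shift mm",R.T@(np.array(t)-p)*1e3,"turn %.3f"%(-(np.radians(yaw)-yawof(o))))
E
python3 -c "
from h import *
st();leafto((.564,-.2175,.022),6.2)"
```

```text
t 27.25 [ 0.5674 -0.2099  0.1928] yaw 6.90 xdown [-0.0903  0.0048 -0.9959] zt [ 0.9888  0.1196 -0.0891] F [-0.1209 -0.0456 -0.0247] T [-0.0174 -0.1263 -0.0151] g 0.133
leaf [ 0.5619 -0.2089  0.1332] tool shift mm [110.5587 -10.4987  10.9813] turn 0.012
```

Lower it halfway while correcting the position, then check.

Emit:
play_rows --increments "0.008 -0.004 0.003 0.006; 0.015 -0.003 0.003 0.004; 0.015 -0.001 0.002 0; 0.008 0 0 0; 0.003 0 0 0; 0 0 0 0; 0 0 0 0"

```text
clock: 27.95
position: [0.5712, -0.216, 0.1369]
ee_rot: [-0.033, 0.738, 0.041, 0.673]
ft_force: [0.2, 0.5, -0.8]
grip_width: 0.134
```

```bash
python3 -c "
from h import *
st();leafto((.564,-.2175,.022),6.2)"
```

```text
t 27.95 [ 0.5712 -0.216   0.1369] yaw 6.04 xdown [-0.0929  0.0058 -0.9957] zt [ 0.9902  0.1048 -0.0918] F [ 0.2218  0.4726 -0.8231] T [-0.0298 -0.1097  0.0219] g 0.134
leaf [ 0.5656 -0.215   0.0773] tool shift mm [55.2332 -3.181   3.2242] turn -0.003
```

Emit:
play_rows --increments "0.008 -0.0015 0.001 0; 0.013 -0.001 0.001 0; 0.014 0 0.0005 0; 0.010 0 0 0; 0.006 0 0 0; 0.002 0 0 0; 0 0 0 0"

```text
clock: 28.65
position: [0.5692, -0.2188, 0.0802]
ee_rot: [-0.033, 0.738, 0.04, 0.673]
ft_force: [0.6, 0.1, -1.2]
grip_width: 0.133
```

```bash
python3 -c "
from h import *
st();leafto((.564,-.2175,.022),6.2)"
```

```text
t 28.65 [ 0.5692 -0.2188  0.0802] yaw 6.01 xdown [-0.0917  0.0048 -0.9958] zt [ 0.9904  0.1042 -0.0907] F [ 0.5975  0.1381 -1.1829] T [-0.0254 -0.1023  0.0001] g 0.133
leaf [ 0.5636 -0.2178  0.0207] tool shift mm [-1.3533  0.2461  0.3074] turn -0.003
```

Emit:
play_rows --increments "0 0 0 0; 0 0 0 0; 0 0 0 0; -0.01 0 0 0; -0.02 0 -0.002 0; -0.02 0 -0.002 0; -0.012 0 -0.001 0; 0 0 0 0" --hand 0

```text
clock: 29.45
position: [0.5718, -0.2195, 0.1492]
ee_rot: [-0.034, 0.736, 0.04, 0.675]
ft_force: [1.1, 0.1, 0.2]
grip_width: 0.501
```

Run:
```python
from h import *
st();rel((.4458,-.2299,.145),6.2)
c=wristcam(); pickle.dump((c,get_obs()),open("w7.pkl","wb")); save(c,"w7.png",None,1.5)
```

```text
t 29.45 [ 0.5718 -0.2195  0.1492] yaw 6.03 xdown [-0.087   0.0036 -0.9962] zt [ 0.9908  0.1046 -0.0862] F [1.1272 0.0885 0.208 ] T [ 0.0403 -0.1048 -0.0704] g 0.501
tool shift mm [  15.1425    2.656  -125.5328] turn -0.003
```

View pics/w7.png

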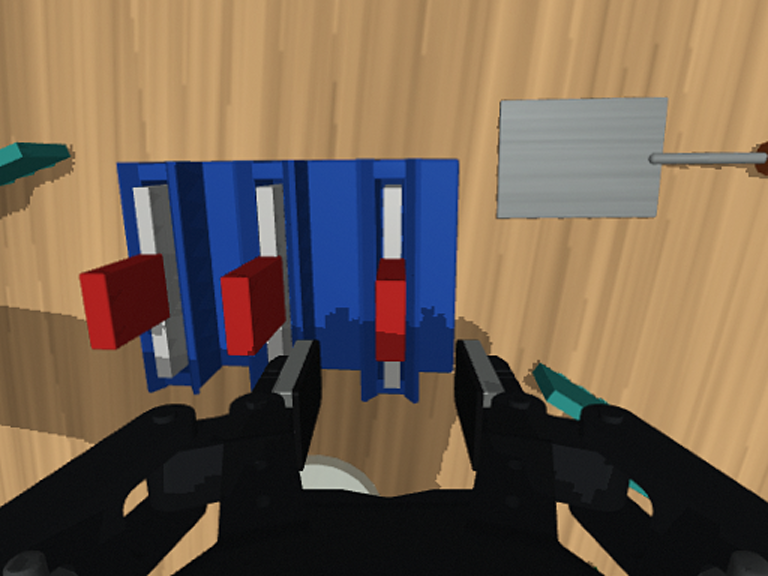

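Emit:
play_rows --increments "0 0 -0.012 0; 0.001 0.001 -0.022 0; 0.002 0.001 -0.026 0; 0.002 0 -0.024 0; 0.002 0 -0.015 0; 0.001 0 -0.007 0; 0 0 -0.002 0; 0 0 0 0; 0 0 0 0"

```text
clock: 30.4
position: [0.4533, -0.228, 0.1435]
ee_rot: [-0.032, 0.739, 0.041, 0.671]
ft_force: [0.0, 0.3, -0.1]
grip_width: 0.498
```

Run:
```python
from h import *
st();rel((.4465,-.2299,.0785),6.2)
```

```text
t 30.40 [ 0.4533 -0.228   0.1435] yaw 6.00 xdown [-0.0966  0.0078 -0.9953] zt [ 0.99    0.104  -0.0953] F [ 0.0309  0.3143 -0.136 ] T [ 0.0283 -0.1242 -0.0098] g 0.498
tool shift mm [65.3306 -2.3215 -0.7286] turn -0.004
```

Emit:
play_rows --increments "0.010 -0.001 -0.001 0; 0.018 -0.001 -0.0005 0; 0.018 0 0 0; 0.010 0 0 0; 0.004 0 0 0; 0 0 0 0; 0 0 0 0"

```text
clock: 31.1
position: [0.4485, -0.2284, 0.0795]
ee_rot: [-0.033, 0.739, 0.043, 0.672]
ft_force: [0.1, 0.3, -1.1]
grip_width: 0.498
```

Run:
```python
from h import *
st();rel((.4452,-.2299,.0785),6.2)
c=wristcam(); pickle.dump((c,get_obs()),open("w8.pkl","wb")); save(c,"w8.png",None,1.5)
```

```text
t 31.10 [ 0.4485 -0.2284  0.0795] yaw 6.20 xdown [-0.0955  0.0095 -0.9954] zt [ 0.9898  0.1076 -0.0939] F [ 0.0988  0.3161 -1.1236] T [-0.0579 -0.1095 -0.0031] g 0.498
tool shift mm [ 1.3037 -1.1718 -3.3322] turn 0.000
```

View pics/w8.png

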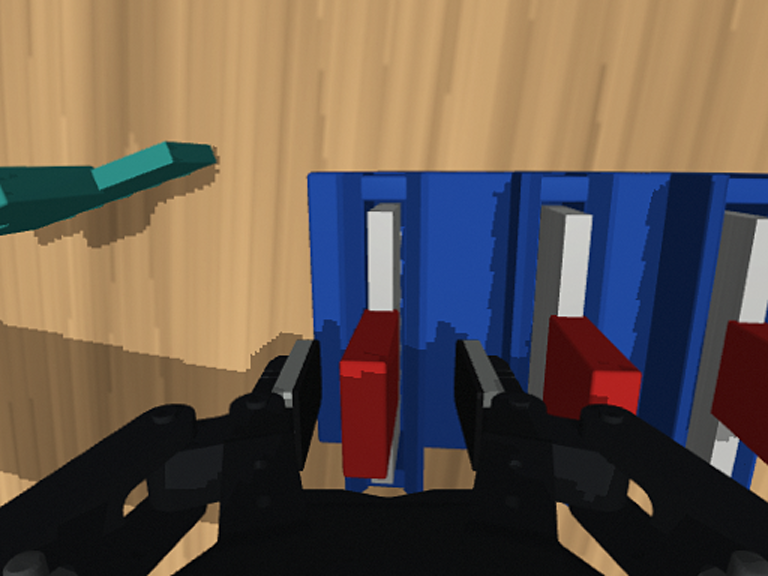

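Emit:
play_rows --increments "0.0005 -0.0007 -0.002 0; 0 0 -0.0005 0; 0 0 0 0"

```text
clock: 31.45
position: [0.4468, -0.2299, 0.0807]
ee_rot: [-0.033, 0.738, 0.042, 0.673]
ft_force: [0.2, -1.0, 0.9]
grip_width: 0.5
```

Emit:
play_rows --increments "0 0 0 0; 0 0 0 0; 0 0 0 0; 0 0 0 0" --hand 1 --squeeze 30

```text
clock: 31.85
position: [0.4471, -0.2301, 0.0811]
ee_rot: [-0.033, 0.738, 0.042, 0.673]
ft_force: [0.7, -0.3, -0.6]
grip_width: 0.133
```

Run:
```python
from h import *
st()
```

```text
t 31.85 [ 0.4471 -0.2301  0.0811] yaw 6.18 xdown [-0.0922  0.0075 -0.9957] zt [ 0.9901  0.1072 -0.0908] F [ 0.7075 -0.2518 -0.5534] T [-0.0258 -0.2539  0.0448] g 0.133
```

Emit:
play_rows --increments "-0.015 0 0 0; -0.025 0 -0.002 0; -0.03 0 -0.003 0; -0.03 0 -0.003 0; -0.015 0 -0.001 0; -0.005 0 0 0; 0 0 0 0"

```text
clock: 32.55
position: [0.449, -0.2309, 0.2106]
ee_rot: [-0.034, 0.738, 0.043, 0.673]
ft_force: [-0.2, 1.2, -1.0]
grip_width: 0.139
```

```bash
python3 -c "
from h import *
st();rel((.555,.12,.20),-10.5);plan((.56,.12,.22),-10.5,10)"
```

```text
t 32.55 [ 0.449  -0.2309  0.2106] yaw 6.27 xdown [-0.093   0.0084 -0.9956] zt [ 0.9898  0.1088 -0.0915] F [-0.1586  1.186  -0.9789] T [ 0.0557 -0.1137 -0.0033] g 0.139
tool shift mm [  3.6449 337.1632 144.1013] turn 0.293
t 32.55 pos [ 0.449  -0.2309  0.2106] yaw 6.272454124104521 dist 0.368128456131756
-0.0009 0.0337 0.0149 0.029; -0.0009 0.0341 0.0139 0.029; -0.0009 0.0345 0.0129 0.029; -0.0009 0.0348 0.0119 0.029; -0.0009 0.0352 0.0108 0.029; -0.0009 0.0355 0.0098 0.029; -0.0009 0.0357 0.0088 0.029; -0.0009 0.0360 0.0077 0.029; -0.0009 0.0362 0.0067 0.029; -0.0009 0.0364 0.0056 0.029
```

Emit:
play_rows --increments "-0.001 0.02 0.01 0.02; -0.002 0.033 0.015 0.03; -0.002 0.034 0.014 0.03; -0.002 0.034 0.013 0.03; -0.002 0.034 0.012 0.03; -0.002 0.035 0.011 0.03; -0.002 0.035 0.010 0.03; -0.002 0.034 0.009 0.03; -0.001 0.030 0.007 0.03; -0.001 0.020 0.005 0.02; 0 0.010 0.002 0.01; 0 0.003 0.001 0; 0 0 0 0; 0 0 0 0"

```text
clock: 33.95
position: [0.5646, 0.0997, 0.2058]
ee_rot: [0.069, 0.744, -0.069, 0.661]
ft_force: [0.5, -0.0, -1.3]
grip_width: 0.133
```

```bash
python3 -c "
from h import *
uv();leafgoal(-1.9,-3.3,105,-10.5,.0611,0)"
```

```text
TCP u -30.58 v 24.61 mm, z 205.82
t 33.95 [0.5646 0.0997 0.2058] yaw -11.28 xdown [-0.1156  0.0107 -0.9932] zt [ 0.9741 -0.1943 -0.1155] F [ 0.526  -0.0011 -1.2517] T [-0.0399 -0.1543 -0.0181] g 0.133
leaf u -31.22 v 17.54 z 145.13
tool shift mm [ 41.9586  29.5431 -16.4663] turn -0.014
```

Emit:
play_rows --increments "0 0.008 -0.004 -0.01; 0.005 0.008 -0.005 -0.005; 0.010 0.005 -0.003 0; 0.008 0.002 -0.001 0; 0.003 0.001 0 0; 0 0 0 0; 0 0 0 0"

```text
clock: 34.65
position: [0.5515, 0.1257, 0.1784]
ee_rot: [0.064, 0.744, -0.065, 0.662]
ft_force: [-0.3, 0.1, -0.8]
grip_width: 0.134
```

Run:
```python
from h import *
uv();leafgoal(-1.9,-3.3,105,-10.5,.0611,0)
```

```text
TCP u -7.40 v 7.01 mm, z 178.36
t 34.65 [0.5515 0.1257 0.1784] yaw -10.48 xdown [-0.1166  0.0094 -0.9931] zt [ 0.9766 -0.1807 -0.1164] F [-0.3007  0.058  -0.839 ] T [-0.0193 -0.1515 -0.0327] g 0.134
leaf u -8.14 v -0.10 z 117.67
tool shift mm [12.8856  6.3907 -1.7015] turn 0.000
```

Emit:
play_rows --increments "0.003 0.003 -0.001 0; 0.004 0.001 0 0; 0.003 0 0 0; 0.001 0 0 0; 0 0 0 0"

```text
clock: 35.15
position: [0.5504, 0.1299, 0.1669]
ee_rot: [0.064, 0.744, -0.065, 0.662]
ft_force: [-0.1, 0.4, -0.6]
grip_width: 0.136
```

Run:
```python
from h import *
uv();leafgoal(-1.9,-3.3,66,-10.5,.0611,0)
c=wristcam(); pickle.dump((c,get_obs()),open("w9.pkl","wb")); save(c,"w9.png",(190,60,330,240),4)
```

```text
TCP u -3.56 v 5.17 mm, z 166.89
t 35.15 [0.5504 0.1299 0.1669] yaw -10.54 xdown [-0.1159  0.0096 -0.9932] zt [ 0.9765 -0.1817 -0.1157] F [-0.1052  0.4015 -0.5574] T [ 0.0496 -0.1785  0.0183] g 0.136
leaf u -4.28 v -1.90 z 106.21
tool shift mm [40.0678  2.8534  3.2572] turn -0.001
```

View pics/w9.png

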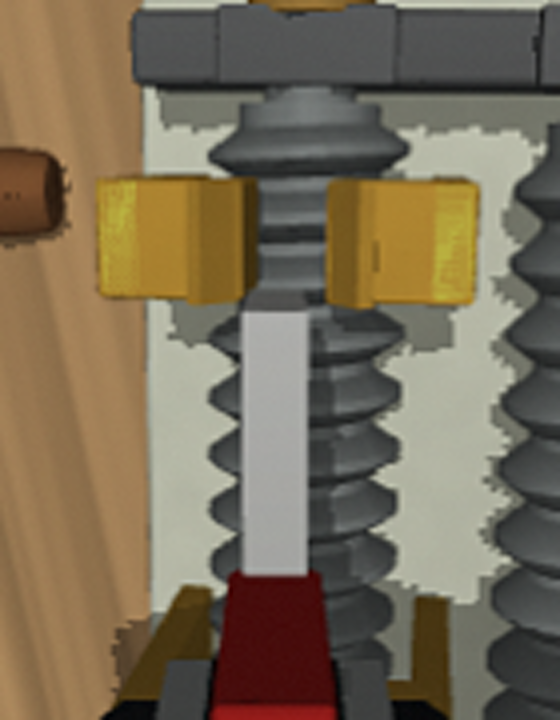

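Run:
```python
from h import *
np.set_printoptions(precision=2,suppress=True)
c,_=pickle.load(open("w9.pkl","rb"))
f=lambda p:((p[0]+.5)/4-.5+190,(p[1]+.5)/4-.5+60)
def q(p,z): d=onz(c,f(p),z)[:2]-bay_; return np.array([d@u_,d@v_])*1e3
for S in([(210,340),(210,397),(210,455),(211,507),(212,558)],[(404,332),(402,393),(400,450),(398,503),(395,555),(390,607)]):
    a=np.array([q(p,.04) for p in S]);print(a[:,0],a[:,1])
z=.1062+.043
print("plate far end",q((242,311),z),q((309,311),z),"tab far bottom edge",q((231,575),z),q((321,573),z))
for p in[(260,180),(328,180),(190,302),(373,305),(98,295),(478,300)]:print("cheek",q(p,.092))
```

```text
[ 27.    15.11   2.72  -8.64 -20.04] [-22.48 -22.63 -22.8  -22.73 -22.67]
[ 29.27  16.79   4.85  -6.52 -17.94 -29.65] [17.22 17.15 17.05 16.94 16.6  15.84]
plate far end [45.72 -0.38] [45.82  7.57] tab far bottom edge [12.82 -1.98] [13.51  9.31]
cheek [59.85 -5.43]
cheek [59.88  5.39]
cheek [ 40.43 -17.03]
cheek [40.33 12.86]
cheek [ 41.41 -32.41]
cheek [41.37 29.58]
```

Emit:
play_rows --increments "0.005 0.001 0.001 0; 0.01 0.0006 0.001 0; 0.012 0 0 0; 0.008 0 0 0; 0.003 0 0 0; 0 0 0 0; 0 0 0 0"

```text
clock: 35.9
position: [0.5476, 0.1313, 0.1247]
ee_rot: [0.064, 0.745, -0.065, 0.661]
ft_force: [0.2, -0.2, -1.1]
grip_width: 0.131
```

Run:
```python
from h import *
st();leafgoal(-2.1,-3.3,61,-10.5,.0611,0)
```

```text
t 35.90 [0.5476 0.1313 0.1247] yaw -10.55 xdown [-0.1172  0.0094 -0.9931] zt [ 0.9764 -0.1818 -0.1169] F [ 0.2255 -0.1929 -1.0609] T [ 0.0356 -0.1537  0.0021] g 0.131
leaf u -3.40 v -4.98 z 64.03
tool shift mm [2.7943 1.3393 2.0179] turn -0.001
```

Emit:
play_rows --increments "0 0.0009 0.0014 0; 0.001 0 0.0003 0; 0.001 0 0 0; 0.001 0 0 0; 0 0 0 0"

```text
clock: 36.4
position: [0.5494, 0.1324, 0.1224]
ee_rot: [0.064, 0.744, -0.065, 0.662]
ft_force: [-1.2, 0.0, -1.1]
grip_width: 0.138
```

Run:
```python
from h import *
st();leafgoal(-2.1,-3.3,61,-10.5,.0611,0)
```

```text
t 36.40 [0.5494 0.1324 0.1224] yaw -10.55 xdown [-0.1165  0.0097 -0.9931] zt [ 0.9764 -0.1818 -0.1163] F [-1.2483  0.0033 -1.09  ] T [ 0.0137  0.0846 -0.0551] g 0.138
leaf u -2.01 v -3.40 z 61.73
tool shift mm [ 0.7155 -0.0848  0.1893] turn -0.001
```

On target. Now press down gently.

Emit:
play_rows --increments "0.0008 0 0 0; 0.0008 0 0 0; 0.0008 0 0 0; 0.0006 0 0 0; 0.0005 0 0 0"

```text
clock: 36.9
position: [0.549, 0.1325, 0.1188]
ee_rot: [0.064, 0.744, -0.065, 0.662]
ft_force: [-0.9, 0.0, -0.5]
grip_width: 0.137
```

Run:
```python
from h import *
st();leafgoal(-2.1,-3.3,61,-10.5,.0611,0)
```

```text
t 36.90 [0.549  0.1325 0.1188] yaw -10.54 xdown [-0.1163  0.0098 -0.9932] zt [ 0.9765 -0.1817 -0.1161] F [-0.8844  0.0145 -0.4552] T [-0.0124  0.1454 -0.0455] g 0.137
leaf u -1.92 v -3.81 z 58.12
tool shift mm [-2.9153 -0.2119  0.1707] turn -0.001
```

It's already at 58.1 mm, below the crest height, and there is still no resistance. I'll keep going down.

Emit:
play_rows --increments "0.0008 0 0.0001 0; 0.0008 0 0 0; 0.0006 0 0 0; 0.0004 0 0 0; 0.0003 0 0 0"

```text
clock: 37.4
position: [0.549, 0.1332, 0.1168]
ee_rot: [0.065, 0.744, -0.065, 0.662]
ft_force: [-3.2, -0.4, 4.0]
grip_width: 0.133
```

Run:
```python
from h import *
st();leafgoal(-2.1,-3.3,61,-10.5,.0611,0)
```

```text
t 37.40 [0.549  0.1332 0.1168] yaw -10.53 xdown [-0.1154  0.0105 -0.9933] zt [ 0.9766 -0.1816 -0.1154] F [-3.1598 -0.4379  4.0473] T [ 0.0279  0.759  -0.1407] g 0.133
leaf u -1.23 v -3.89 z 56.13
tool shift mm [-4.8944 -0.9175  0.028 ] turn -0.001
```

Emit:
play_rows --increments "0 0.0004 0.0001 0; 0.0004 0.0001 0 0; 0.0004 0 0 0; 0.0004 0 0 0; 0.0003 0 0 0"

```text
clock: 37.9
position: [0.5491, 0.1332, 0.1168]
ee_rot: [0.064, 0.744, -0.065, 0.662]
ft_force: [-4.3, 0.1, 5.5]
grip_width: 0.134
```

Run:
```python
from h import *
st();leafgoal(-2.1,-3.3,61,-10.5,.0611,0)
```

```text
t 37.90 [0.5491 0.1332 0.1168] yaw -10.58 xdown [-0.1153  0.0095 -0.9933] zt [ 0.9765 -0.1824 -0.1151] F [-4.2977  0.1029  5.5125] T [-0.0012  0.8692 -0.0799] g 0.134
leaf u -1.21 v -3.82 z 56.08
tool shift mm [-4.9354 -0.9431 -0.0471] turn -0.001
```

It meshes down to about 56 mm, where the other two stopped at 60. The tool leans about 6.6°, which by itself adds a few tenths of a millimetre. I'll relax the pressure, let go so the leaf can settle upright, and look.

Emit:
play_rows --increments "-0.0003 0 0 0; 0 0 0 0"

```text
clock: 38.1
position: [0.549, 0.1332, 0.1169]
ee_rot: [0.064, 0.744, -0.065, 0.662]
ft_force: [-2.8, 0.0, 3.6]
grip_width: 0.134
```

Emit:
play_rows --increments "0 0 0 0; 0 0 0 0; 0 0 0 0; 0 0 0 0" --hand 0.3

```text
clock: 38.5
position: [0.5498, 0.1328, 0.1163]
ee_rot: [0.064, 0.743, -0.065, 0.662]
ft_force: [0.5, 0.3, -0.0]
grip_width: 0.352
```

Run:
```python
from h import *
uv()
c=wristcam(); pickle.dump((c,get_obs()),open("w10.pkl","wb")); save(c,"w10.png",(150,60,350,270),3.5)
c=camera("scene"); pickle.dump((c,get_obs()),open("s10.pkl","wb")); save(c,"s10.png",(255,140,345,210),8)
```

```text
TCP u -0.76 v 3.99 mm, z 116.31
t 38.50 [0.5498 0.1328 0.1163] yaw -10.58 xdown [-0.114   0.0095 -0.9934] zt [ 0.9766 -0.1824 -0.1138] F [ 0.5475  0.3335 -0.0181] T [ 0.0292 -0.1064 -0.0012] g 0.352
```

View pics/w10.png

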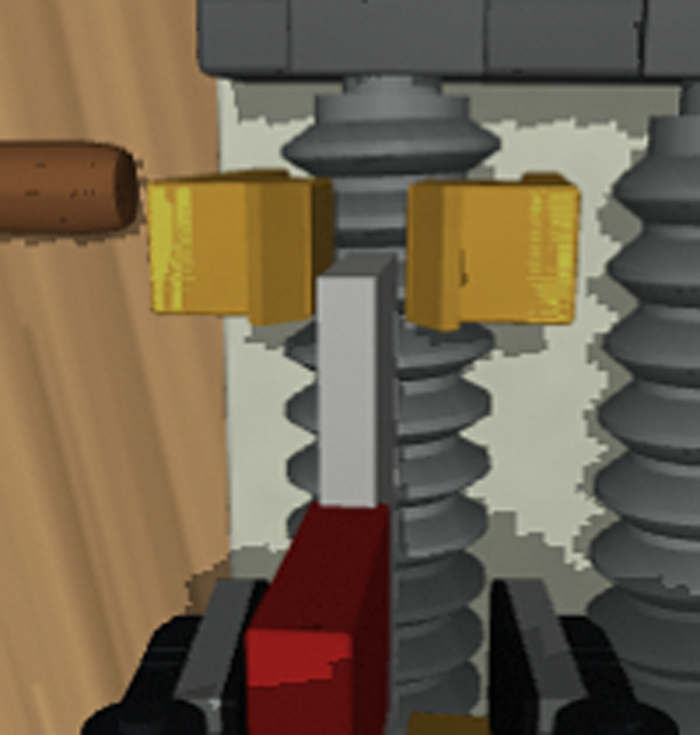

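View pics/s10.png

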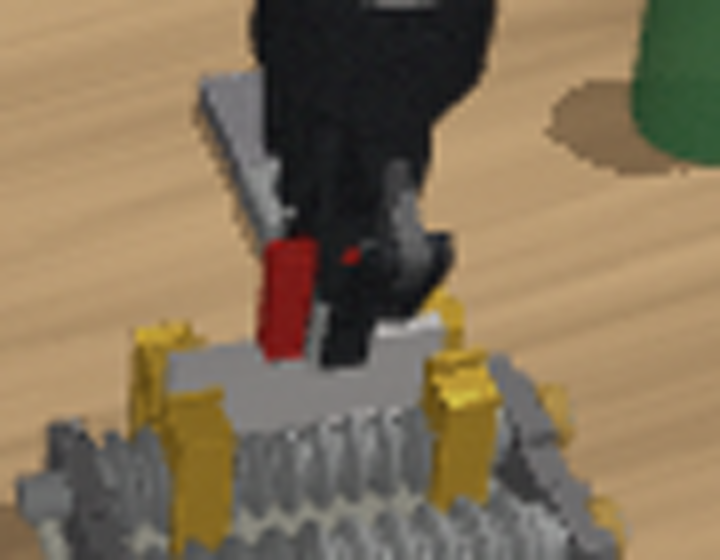

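The leaf is standing in the mesh between the cheeks, with its tab closer to the left finger. I'll open wider and retreat vertically, using -z compensation for the lean.

Emit:
play_rows --increments "0 0 0 0; 0 0 0 0; 0 0 0 0; -0.008 0 -0.0015 0; -0.015 0 -0.002 0; -0.02 0 -0.0025 0; -0.02 0 -0.0025 0; -0.01 0 -0.001 0; -0.002 0 0 0; 0 0 0 0" --hand -0.3

```text
clock: 39.6
position: [0.5493, 0.1344, 0.1997]
ee_rot: [0.065, 0.743, -0.065, 0.663]
ft_force: [0.1, 0.3, 0.1]
grip_width: 0.649
```

Run:
```python
from h import *
uv()
c=wristcam(); pickle.dump((c,get_obs()),open("w11.pkl","wb")); save(c,"w11.png",(150,60,350,270),3.5)
c=camera("scene"); pickle.dump((c,get_obs()),open("s11.pkl","wb")); save(c,"s11.png",(255,140,345,210),8)
c=camera("top"); pickle.dump((c,get_obs()),open("t11.pkl","wb"))
```

```text
TCP u 0.73 v 3.19 mm, z 199.69
t 39.60 [0.5493 0.1344 0.1997] yaw -10.54 xdown [-0.1114  0.0099 -0.9937] zt [ 0.977  -0.1818 -0.1113] F [0.1192 0.3214 0.0594] T [-0.0201 -0.1577 -0.0371] g 0.649
```

View pics/w11.png

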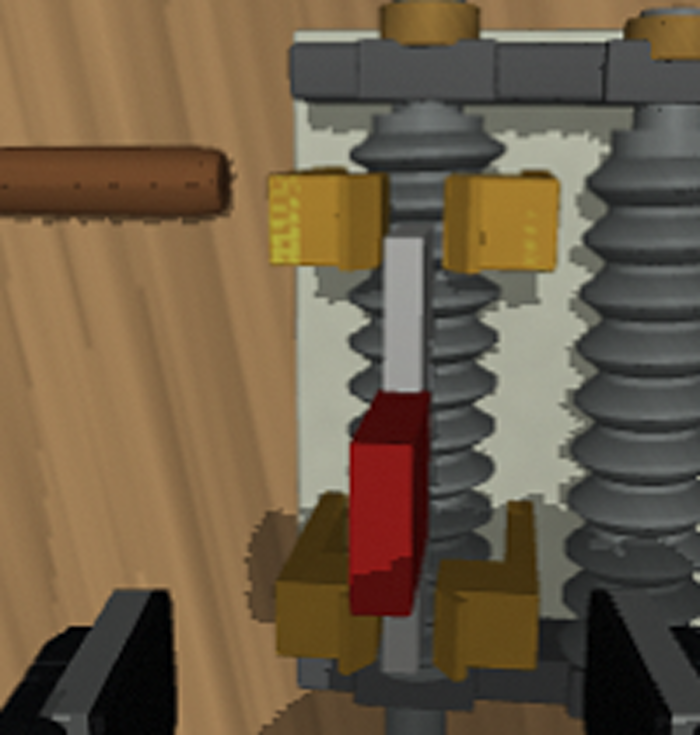

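View pics/s11.png

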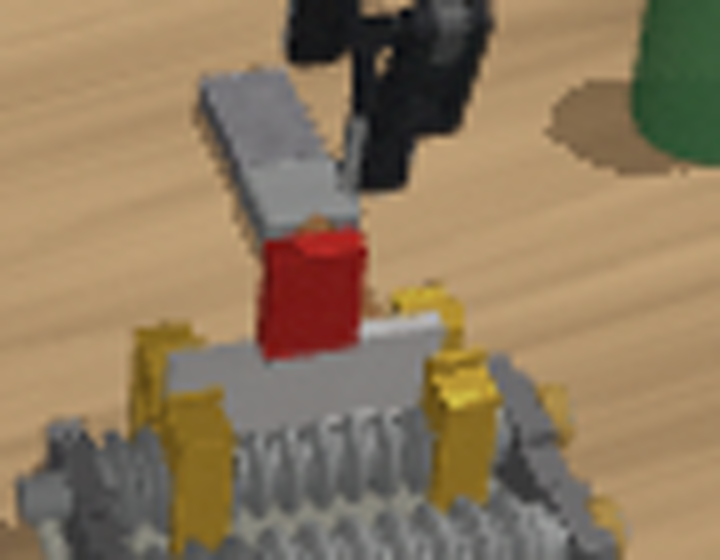

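Run:
```python
from h import *
np.set_printoptions(precision=4,suppress=True)
w=pickle.load(open("w11.pkl","rb"))[0];s=pickle.load(open("s11.pkl","rb"))[0];t=pickle.load(open("t11.pkl","rb"))[0]
f=lambda o,k,p:((p[0]+.5)/k-.5+o[0],(p[1]+.5)/k-.5+o[1])
save(s,"s11c.png",(280,160,310,190),20)
save(t,"t11c.png",(190,165,245,210),12)
for a,b in [((381,527),(315,243))]:
    print(tri([w,s],[f((150,60),3.5,a),f((255,140),8,b)]))
    for z in(.135,.14,.145): print(z,onz(w,f((150,60),3.5,a),z),onz(s,f((255,140),8,b),z))
```

```text
(array([0.5424, 0.1331, 0.1401]), [np.float64(0.0007397313540971501), np.float64(0.000739731354097262)])
0.135 [0.5421 0.132  0.135 ] [0.5363 0.1361 0.135 ]
0.14 [0.5429 0.1336 0.14  ] [0.5415 0.1329 0.14  ]
0.145 [0.5438 0.1353 0.145 ] [0.5467 0.1297 0.145 ]
```

View pics/s11c.png

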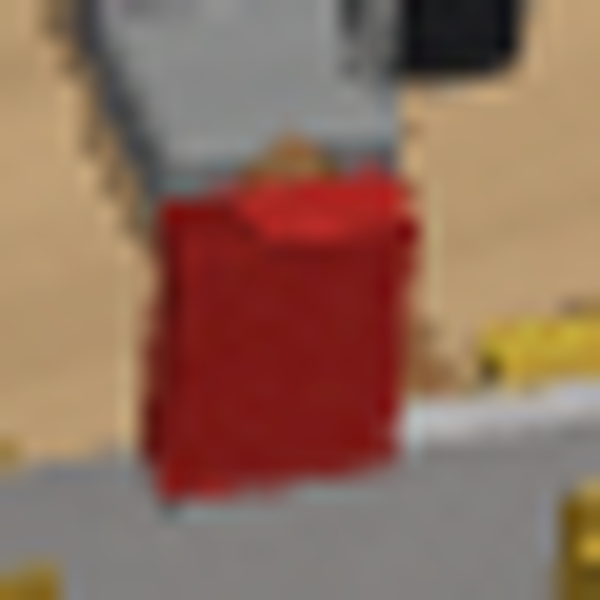

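View pics/t11c.png

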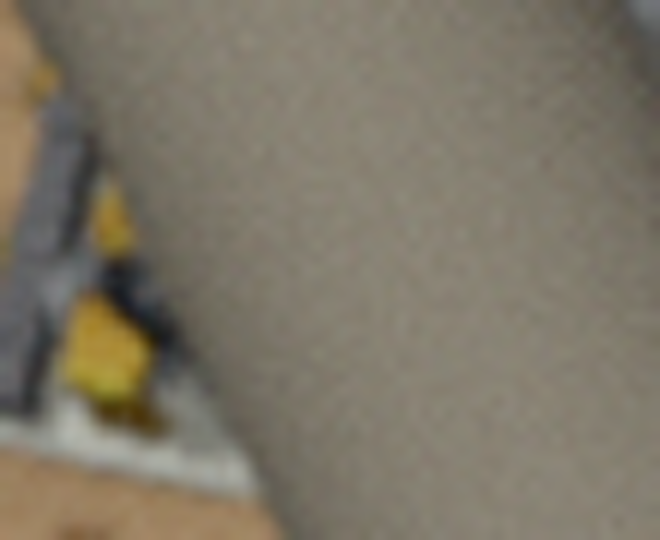

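Triangulating the tab top gives z = 140.1 mm, and fully home would be 55 + 85 = 140. A wrong leaf would be at 142.5 or more. As a check by touch, I'll rest the closed fingertips lightly on top of the tab, which will also seat it if it isn't quite home.

Run:
```python
from h import *
rel((.5433,.133,.158))
```

```text
tool shift mm [40.98349388 -1.82761119 -0.57168373]
```

Emit:
play_rows --increments "0 -0.001 -0.003 0; 0 0 -0.003 0; 0.004 0 -0.002 0; 0.008 0 -0.001 0; 0.010 0 0 0; 0.006 0 0 0; 0.002 0 0 0; 0 0 0 0; 0 0 0 0" --hand 1

```text
clock: 40.65
position: [0.5336, 0.1348, 0.1642]
ee_rot: [0.064, 0.745, -0.065, 0.661]
ft_force: [0.1, 0.9, 0.4]
grip_width: 0.004
```

Run:
```python
from h import *
uv();rel((.5433,.133,.150))
```

```text
TCP u -1.75 v -12.31 mm, z 164.17
t 40.65 [0.5336 0.1348 0.1642] yaw -10.53 xdown [-0.1183  0.009  -0.9929] zt [ 0.9763 -0.1815 -0.118 ] F [0.0944 0.9426 0.4056] T [ 0.0038 -0.1578 -0.0287] g 0.004
tool shift mm [12.8998  0.1464 11.4902]
```

Emit:
play_rows --increments "0 0 0.004 0; 0.002 0 0.003 0; 0.002 0 0.001 0; 0 0 0 0; 0 0 0 0"

```text
clock: 41.15
position: [0.5424, 0.1333, 0.1595]
ee_rot: [0.064, 0.744, -0.065, 0.661]
ft_force: [0.1, -0.7, -0.4]
grip_width: 0.001
```

Run:
```python
from h import *
uv();rel((.5433,.133,.150))
```

```text
TCP u -1.64 v -3.36 mm, z 159.50
t 41.15 [0.5424 0.1333 0.1595] yaw -10.56 xdown [-0.117   0.0095 -0.9931] zt [ 0.9763 -0.182  -0.1167] F [ 0.1495 -0.6811 -0.4356] T [ 0.0061 -0.1237 -0.0066] g 0.001
tool shift mm [ 9.3264 -0.0114  2.0412]
```

Emit:
play_rows --increments "0.003 0 0.001 0; 0.003 0 0.0005 0; 0.001 0 0 0; 0.0007 0 0 0; 0 0 0 0"

```text
clock: 41.65
position: [0.5428, 0.1331, 0.1509]
ee_rot: [0.064, 0.745, -0.065, 0.661]
ft_force: [0.9, -0.4, -0.2]
grip_width: 0.003
```

Run:
```python
from h import *
uv();rel((.5433,.133,.148))
```

```text
TCP u -1.75 v -2.92 mm, z 150.93
t 41.65 [0.5428 0.1331 0.1509] yaw -10.55 xdown [-0.1171  0.0094 -0.9931] zt [ 0.9764 -0.1818 -0.1168] F [ 0.8975 -0.3502 -0.1818] T [ 0.0414 -0.1249 -0.0272] g 0.003
tool shift mm [2.8566 0.0112 0.8378]
```

Emit:
play_rows --increments "0.0006 0 0 0; 0.0006 0 0 0; 0.0005 0 0 0"

```text
clock: 41.95
position: [0.5427, 0.1332, 0.1493]
ee_rot: [0.064, 0.744, -0.065, 0.661]
ft_force: [0.4, 0.9, 0.8]
grip_width: -0.002
```

Run:
```python
from h import *
uv()
```

```text
TCP u -1.70 v -3.07 mm, z 149.34
t 41.95 [0.5427 0.1332 0.1493] yaw -10.55 xdown [-0.1168  0.0094 -0.9931] zt [ 0.9764 -0.1818 -0.1165] F [0.3556 0.9354 0.7899] T [ 0.0535 -0.1383  0.0274] g -0.002
```

Emit:
play_rows --increments "0.0005 0 0 0; 0.0005 0 0 0; 0.0004 0 0 0"

```text
clock: 42.25
position: [0.5432, 0.1332, 0.1487]
ee_rot: [0.064, 0.744, -0.065, 0.662]
ft_force: [0.5, -1.1, 3.7]
grip_width: -0.0
```

Run:
```python
from h import *
uv()
```

```text
TCP u -1.64 v -2.58 mm, z 148.70
t 42.25 [0.5432 0.1332 0.1487] yaw -10.56 xdown [-0.1151  0.0094 -0.9933] zt [ 0.9766 -0.182  -0.1149] F [ 0.5049 -1.0512  3.7275] T [-0.1378 -0.0314  0.0074] g -0.000
```

Contact came at TCP 148.7 mm. That puts the tip at 140.7 mm, less a few tenths for the lean, so the leaf is home. I'll retreat upward.

Emit:
play_rows --increments "-0.005 0 -0.0006 0; -0.012 0 -0.0014 0; -0.025 0 -0.003 0; -0.03 0 -0.0035 0; -0.03 0 -0.0035 0; -0.02 -0.01 -0.002 0; -0.01 -0.03 0 0; 0 -0.035 0 0; 0 -0.035 0 0; 0 -0.02 0 0; 0 -0.008 0 0; 0 0 0 0; 0 0 0 0"

```text
clock: 43.55
position: [0.5177, -0.0016, 0.2973]
ee_rot: [0.063, 0.743, -0.062, 0.664]
ft_force: [0.8, 0.6, -0.7]
grip_width: 0.001
```

Run:
```python
from h import *
st()
c=camera("scene"); pickle.dump((c,get_obs()),open("s12.pkl","wb")); save(c,"s12.png",None,1.5); save(c,"s12c.png",(255,140,345,210),8)
c=camera("top"); save(c,"t12.png",(170,130,370,290),4)
```

```text
t 43.55 [ 0.5177 -0.0016  0.2973] yaw -10.15 xdown [-0.1115  0.011  -0.9937] zt [ 0.9782 -0.1752 -0.1117] F [ 0.8123  0.639  -0.7365] T [ 0.0213 -0.1822  0.0329] g 0.001
```

View pics/s12.png

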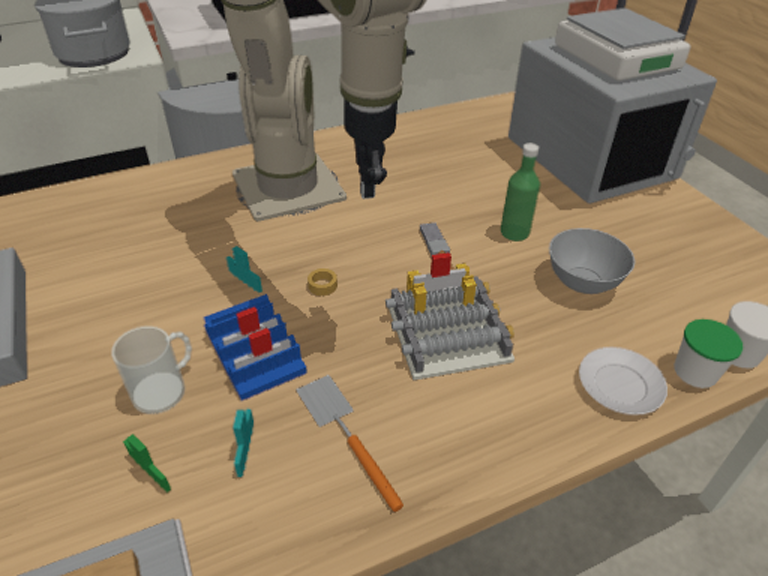

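View pics/s12c.png

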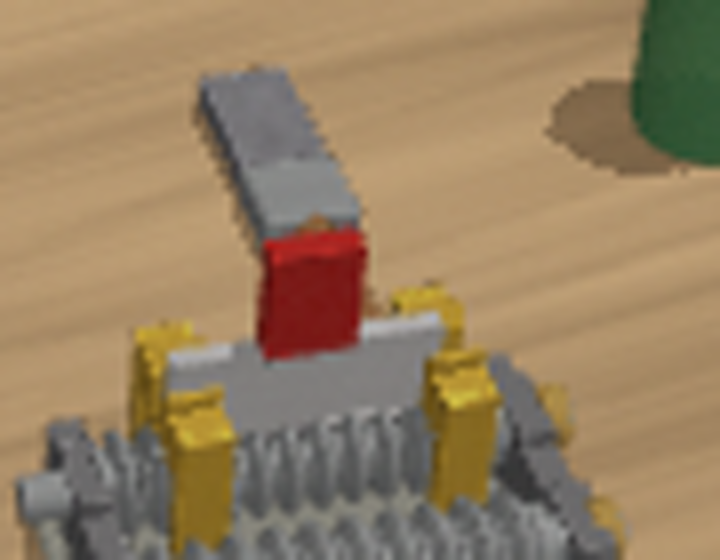

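View pics/t12.png

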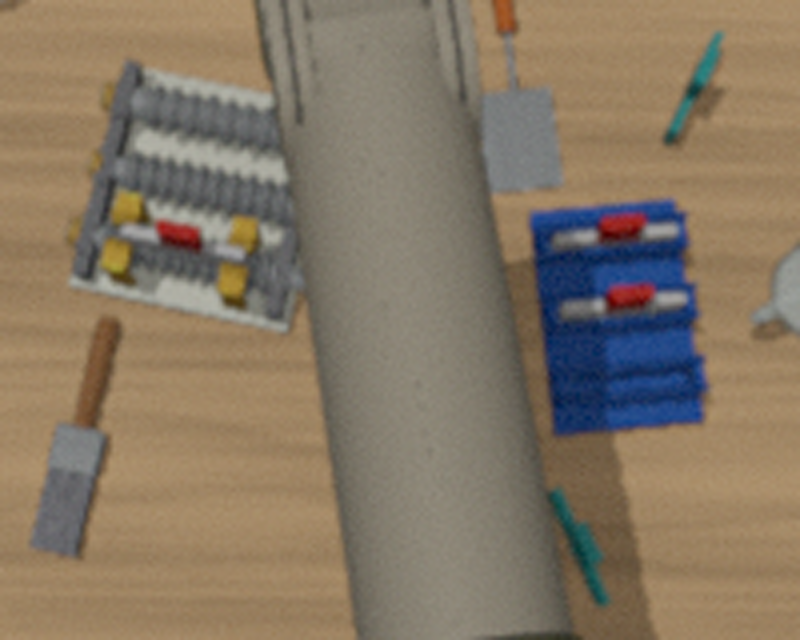

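The last pictures show one leaf upright between the cheeks, the other two in rack slots, nothing else moved, and the arm clear of everything. Handing in.

```bash
python3 -c "
from h import *
print(workorder.hand_in())"
```

```text
the job is handed in; nothing more can be done
None
```

The leaf from the slot nearest the robot is the one that fits. It now stands released and meshed in the press spindle's thread between the yellow cheeks, and the other two are back in the middle and far slots of the blue rack. I handed in at about 43.7 s.

- **Trials by feel:** The middle and far leaves both stopped with their tooth tips at crest height (59–60 mm). I slid each 5.5–7 mm along the thread, not a full pitch, and neither dropped. The third leaf went down to about 56 mm before I let go.
- **Thread by eye:** The crests are about 12 mm apart, so the spindle pitch is 12 mm. The third leaf meshed at the valley I saw in the picture, and the far leaf did not drop there.
- **Fully home:** After release, the cameras put the fitting leaf's tab top at 140.1 mm, where fully home is 140. A light touch of 3.7 N on top met it at about 140–140.7 mm. A wrong leaf would stand at 142.5 mm or more.
- **Pressing force:** It was not always a few newtons. I pressed the middle leaf at up to about 13 N for a moment, and other presses were about 4–9 N.
- **Tool lean:** The tool's tilt crept up over the trips to about 6.7°, and I could not command it back. That probably explains the third leaf reading 56 mm instead of 55 while still held.
- **Other kitchen things:** In the last pictures everything else, including the look-alikes, stands where it was.

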